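Set up the game shelf: fit the dice tower, line up the token boxes, zero the round counter

ROBOT

A 6-joint arm with a two-finger parallel gripper is mounted at the origin on the work surface. World frame = base frame: x ahead of the robot, y to its left, z up, the work surface at z = 0. Lengths are in m, angles in rad, forces in N, time in s.
With the tool pointing down it reaches from about 0.375 to 0.9 m from the base axis. Payload 3.1 kg.
Tool frame: the origin (TCP) lies between the finger pads, 19 mm behind the fingertips; this is the grasp point; z points along the fingers, y is the line along which they close (so a half turn about z gives the same grasp; the last joint's range is limited). The gripper opens to 87 mm and grips with 3 to 60 N. Pads are 19 mm wide; open, the fingers measure 117 mm over their backs; the gripper's body (75 mm by 190 mm) begins 51 mm behind the grasp point.
Start: joints at [1.069, 0.527, 1.433, -0, 1.181, -0.178], TCP at [0.199, 0.593, 0.241] pointing down, gripper open.
Joint ranges: [-3.08, 3.08], [-0.75, 2.2], [0.22, 2.44], [-1.43, 4.57], [0, 2.65], [-2.85, 2.85]. Speed limits (rad/s): [2.79, 2.79, 3.14, 3.14, 3.14, 3.14].

INTERFACE

Orientations are given as a unit quaternion [x, y, z, w].
In Python, from rig import robot gives the robot as it stands. The module is installed in compiled form; this text tells all that it offers.
- The arm moves only by the tool play_rows, never from a script. Its arguments are lists of equal length, an entry for each row: "gripper": the closure, from -1 (fully open) to 1 (shut); "delta_pos": the shift along the tool's x, y, z in cm, a list of three; "turn": the turn, a rotation vector about the tool's x, y, z in rad, a list of three. A call has 1 to 12 rows; each row is the pose to reach, as a shift and turn from the pose commanded when the call began, along the tool's axes at that moment; what a row does not reach only later rows make up. A row lasts 1/8 s, in which the tool goes at most 62.5 mm and 10.7 degrees, less where a joint would pass 70% of its speed; a pose out of reach is approached as far as the arm can. A call with a gripper value outside its range is refused whole. The fingers move at their own pace and stop on an object; "squeeze" is the grip in N (left out, the last holds). Time passes only in rows, so rows that repeat a pose let the fingers close. It gives the time, the measured TCP pose, the force, the opening and the grip force at its end, in the units of the state.
- robot.get_obs(): the state, without advancing time (a new reading comes with each control period).
- robot.camera(name): name is "scene" or "top"; returns a dict with "color" (480x640x3 uint8, red, green, blue), "vfov" (degrees; the focal length in pixels is half the picture's height over the tangent of half this angle, whatever the lens; pixels are square), "cx", "cy" (the principal point, pixels), "R" (3x3) and "t" (3): a world point X has camera coordinates R X + t. Camera axes: x right, y down, z forward; pixel columns grow to the right and rows downward; lengths in m; the calibration is good to about 2 mm. A picture is of the moment at which its call begins. There is no depth.
- robot.hand_in(): hands the job in; it is judged then, once.
The state is a dict: "time": time; "q": joint angles; "joint_velocities": joint speeds; "joint_torque": joint torques, N m; "position": TCP position; "tool_rot": TCP orientation; "ft_force": force on the tool from outside, world axes, zero at the start; "moment": the same for the moment, N m; "grip_width": finger opening in m; "grip_force": force on a finger pad.
Only numpy, scipy, OpenCV 4.12 (cv2) and the standard library are available. Lean on these libraries where they do the work, as an engineer would, in place of code of your own. Each camera call takes 0.05 s, during which the arm holds its last target. There are 200 camera calls.

TASK

Set the shelf up for game night: push the loose dice-tower shaft down over the square spigot of its base until it is fully home, and line up all the clear token boxes side by side on the low wooden step, one centred in each marked bay with its long sides parallel to the lines, starting with the bay beside the raised cheek and leaving no empty bay between boxes. When the tower and the whole row are done, last of all turn the round counter's knob until its pointer reads zero (the long, thick mark). Leave the meeple tray and the dice bowl where they are.

Things in the scene. Friction and masses are not known exactly. Their poses are not given: they have to be found in the camera images.
- tower_shaft: loose shaft of the dice tower: a white plastic square tube with battlements, open at both ends, 56 x 56 mm outside, 49 x 49 mm inside, 110 mm tall (walls 3.5 mm; the top 6 mm are battlements only for show, grip below them), about 0.12 kg, standing upright. Origin: centre of its underside; z up along the tube, x and y square to its faces. All four ways round are equal.
- tower_base: fixed white base of the dice tower: plate 12 mm thick, 100 (y) x 150 (x) mm, with an upright hollow square spigot 46 x 46 mm and, on its -x part, a dice tray with walls 12 mm high that begins 42 mm from the spigot's axis. Origin: on the table under the spigot's axis; x, y square to the spigot's faces. The shaft fits over the spigot with 1.5 mm clearance a side.
- spigot_foot (a point): point on the spigot's axis at the plate's top (12 mm above the table): the centre of the shaft's underside is here when home, resting on the plate. The spigot rises 18 mm straight from the plate, then tapers in 3.5 mm a side over 8 mm more (its top 38 mm above the table). Axes as tower_base.
- step: fixed low step of pale wood, 14 mm high, 110 mm deep (x), top marked by thin dark cross lines into six bays 42 mm wide side by side along y, then a plain strip 30 mm wide at the -y end. At the +y end, beyond bay 0, a cheek 12 mm thick, 40 mm wide in the middle of the end, rises 14 mm above the top. Origin: centre of the six bays, at table level; y along the row towards the cheek.
- bay0 (a point): centre of bay 0 on top of the step (the bay beside the cheek); axes as the step.
- bay1 (a point): centre of bay 1 on top of the step (42 mm from bay 0, away from the cheek); axes as the step.
- bay2 (a point): centre of bay 2 on top of the step (84 mm from bay 0, away from the cheek); axes as the step.
- bay3 (a point): centre of bay 3 on top of the step (126 mm from bay 0, away from the cheek); axes as the step.
- bay4 (a point): centre of bay 4 on top of the step (168 mm from bay 0, away from the cheek); axes as the step.
- bay5 (a point): centre of bay 5 on top of the step (210 mm from bay 0, away from the cheek); axes as the step.
- box0: clear polystyrene token box, lid snapped shut, with wooden discs inside: a solid closed block 50 mm long (its x), 32 mm wide (its y), 30 mm high, about 50 g, lying flat, lid up. Origin: centre of its underside, z up. All the boxes are alike; some may be absent (None).
- box1: clear polystyrene token box, lid snapped shut, with wooden discs inside: a solid closed block 50 mm long (its x), 32 mm wide (its y), 30 mm high, about 50 g, lying flat, lid up. Origin: centre of its underside, z up. All the boxes are alike; some may be absent (None).
- box2: clear polystyrene token box, lid snapped shut, with wooden discs inside: a solid closed block 50 mm long (its x), 32 mm wide (its y), 30 mm high, about 50 g, lying flat, lid up. Origin: centre of its underside, z up. All the boxes are alike; some may be absent (None).
- box3: clear polystyrene token box, lid snapped shut, with wooden discs inside: a solid closed block 50 mm long (its x), 32 mm wide (its y), 30 mm high, about 50 g, lying flat, lid up. Origin: centre of its underside, z up. All the boxes are alike; some may be absent (None).
- box4: clear polystyrene token box, lid snapped shut, with wooden discs inside: a solid closed block 50 mm long (its x), 32 mm wide (its y), 30 mm high, about 50 g, lying flat, lid up. Origin: centre of its underside, z up. All the boxes are alike; some may be absent (None).
- box5: clear polystyrene token box, lid snapped shut, with wooden discs inside: a solid closed block 50 mm long (its x), 32 mm wide (its y), 30 mm high, about 50 g, lying flat, lid up. Origin: centre of its underside, z up. All the boxes are alike; some may be absent (None).
- counter: fixed white round dial of the round counter, 100 mm across, 16 mm high, with twelve black marks round its rim; the zero mark is the one that is longer and thicker than the others (on the dial's -x side). Origin: centre of its underside.
- counter_knob (a joint): angle of the knob about the vertical (rad): 0 with the pointer at the zero mark, growing anticlockwise from above; stops at +-2.6, friction 0.03 N m, stays where left. Grey disc 54 mm across (top 22 mm above the table) with an upright bar 52 x 14 mm, top 52 mm above the table. At 0 the bar lies along the dial's x, pointer (white line on the bar, black tip) to -x.
- knob_grip (a point): point on the knob's axis 46 mm above the table, 6 mm under the bar's top: a good TCP height for gripping the bar across its 14 mm width; axes as the dial (it does not turn with the knob).
- meeple_tray: red acrylic tray with wooden meeples, 100 x 80 x 22 mm, a bystander. Origin: centre of its underside.
- dice_bowl: white ceramic bowl of green dice, 116 mm across, 42 mm high, a bystander. Origin: centre of its underside.
Not all that is in view belongs to the job. What is shaped like the box5 but red is not meant. Leave any red or turquoise look-alike of the box2 alone.

How it is judged:
By the outcome, as a careful person would: the job done as asked, in the order asked, and still so for the second after the job is handed in, with the robot touching nothing.
Of box0, box1, box2, box3, box4, box5 only 4 to 6 are there at a start; the rules pass over those that are not, and their reading is None.
At some moment in a run one of box0, box1, box2, box3, box4, box5 may be knocked a few centimetres aside while the robot is not near it.
Once in a run the grip may slacken for a moment while it holds something.
It also fails if it takes over 210 s, if anything falls off the work surface, if the arm or the gripper's body presses on something with over 40 N, if the wrist force passes 120 N, or if a joint passes its speed limit or range.

## Working session

There is one attempt and no reset: what is moved stays moved. The work goes in short steps, Python scripts to look and compute and a tool call to move; the robot and the scene stay as the last step left them, time stands still between calls to the robot, and variables do not carry over. Pictures are saved under pics/ and viewed, at most 14 in all, crops included, and the job is handed in when it is done.

Besides the shell and the picture viewer there is one more tool, called after ">>>" as name(argument=value, ...), one argument or row to a line, values as JSON. play_rows: Moves the arm, as the interface text tells. Its arguments: {"type":"object","properties":{"gripper":{"type":"array","items":{"type":"number"}},"delta_pos":{"type":"array","items":{"type":"array","items":{"type":"number"}}},"turn":{"type":"array","items":{"type":"array","items":{"type":"number"}}},"squeeze":{"type":"number"}},"required":["gripper","delta_pos","turn"]}

```bash
mkdir -p pics; cat > h.py <<'E'
import numpy as np, cv2
from rig import robot
def K(c):
    f=240/np.tan(np.radians(c["vfov"])/2); return f
def ray(c,uv,z):
    f=K(c); d=c["R"].T@np.array([(uv[0]-c["cx"])/f,(uv[1]-c["cy"])/f,1.]); o=-c["R"].T@c["t"]
    return o+d*(z-o[2])/d[2]
def proj(c,X):
    p=c["R"]@np.array(X)+c["t"]; f=K(c); return p[:2]/p[2]*f+np.array([c["cx"],c["cy"]])
def tri(c1,u1,c2,u2):
    A=[];b=[]
    for c,u in((c1,u1),(c2,u2)):
        f=K(c); d=c["R"].T@np.array([(u[0]-c["cx"])/f,(u[1]-c["cy"])/f,1.]); d/=np.linalg.norm(d); o=-c["R"].T@c["t"]
        P=np.eye(3)-np.outer(d,d); A.append(P); b.append(P@o)
    return np.linalg.lstsq(np.vstack(A),np.hstack(b),rcond=None)[0]
def shot(n,tag):
    c=robot.camera(n); cv2.imwrite(f"pics/{tag}.png",c["color"][:,:,::-1]); return c
E
python3 - <<'E'
from h import *
import pickle
o=robot.get_obs(); print(o)
d={}
for n in("top","scene"):
    c=shot(n,n+"0"); d[n]=c; print(n,c["vfov"],c["cx"],c["cy"],-c["R"].T@c["t"],c["R"].round(3).tolist())
pickle.dump(d,open("c0.pkl","wb"))
E
```

```text
{'time': 0.0, 'q': array([ 1.06853263e+00,  5.28457592e-01,  1.43386017e+00, -8.51030088e-06,
        1.18140168e+00, -1.78503480e-01]), 'joint_velocities': array([ 0.00180653,  0.00090854, -0.00025323, -0.00090901, -0.0004777 ,
       -0.00051466]), 'joint_torque': array([ 3.68536294e-04, -4.40042496e+01, -1.76590508e+01,  6.34219148e-02,
        5.81771100e-02, -1.40417915e-04]), 'position': array([0.19848061, 0.59193719, 0.24029026]), 'tool_rot': array([ 1.61172330e-01,  9.86925706e-01, -1.00369408e-03, -3.51302469e-04]), 'ft_force': array([ 0.16809046, -0.67695547,  0.35385244]), 'moment': array([-0.06246046,  0.0406544 , -0.00508157]), 'grip_force': 0.0, 'grip_width': 0.08750711629580583}
top 55.49520024543014 320.232144109696 242.80206544648684 [0.51946909 0.10956846 1.00966004] [[-0.011, -1.0, 0.004], [-0.999, 0.011, -0.04], [0.04, -0.005, -0.999]]
scene 56.29849136974698 323.6402498816446 240.7043646967458 [1.20390186 0.11542937 0.67931304] [[-0.041, 0.999, -0.018], [0.691, 0.015, -0.723], [-0.722, -0.042, -0.691]]
```

View pics/top0.png

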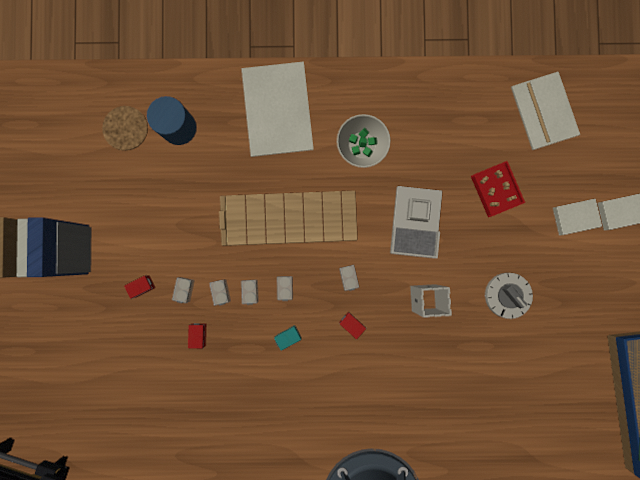

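View pics/scene0.png

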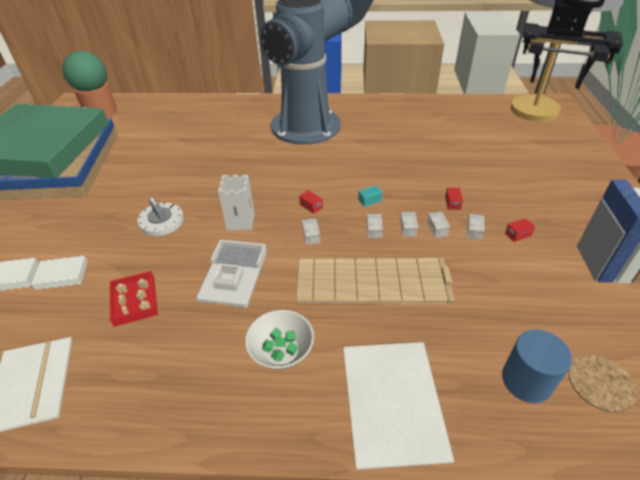

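Five clear/grey boxes are in the top view: px (182,291), (219,293), (249,292), (285,288) and (349,278). The red ones at (139,287), (197,336) and (352,325) and the turquoise one at (288,338) are look-alikes. The shaft is at (431,300), the base at (418,220), the step spans x 222–357 with the cheek at the left, and the dial is at (509,296). I'll confirm this in an enlarged crop and measure.

```bash
cat >> h.py <<'E'
def blobs(c,lo=110,smax=60,amin=150,amax=8000,roi=None):
    im=cv2.cvtColor(c["color"],cv2.COLOR_RGB2HSV)
    m=((im[:,:,1]<smax)&(im[:,:,2]>lo)).astype(np.uint8)
    if roi is not None:
        r=np.zeros_like(m); x0,y0,x1,y1=roi; r[y0:y1,x0:x1]=1; m*=r
    n,l,s,ce=cv2.connectedComponentsWithStats(m)
    out=[]
    for i in range(1,n):
        if amin<=s[i,4]<=amax:
            cn=max(cv2.findContours((l==i).astype(np.uint8),0,1)[0],key=cv2.contourArea)
            mm=cv2.moments(cv2.convexHull(cn)); 
            out.append(dict(c=np.array([mm["m10"],mm["m01"]])/mm["m00"],a=s[i,4],cn=cn,rect=cv2.minAreaRect(cn)))
    return out
E
python3 - <<'E'
from h import *
import pickle
d=pickle.load(open("c0.pkl","rb"))
a=cv2.resize(d["top"]["color"][180:350,110:460],None,fx=2.2,fy=2.2,interpolation=cv2.INTER_CUBIC)
cv2.imwrite("pics/crop1.png",a[:,:,::-1])
for n,roi in(("top",(150,170,560,330)),("scene",(100,160,520,320))):
    for b in blobs(d[n],amin=60,roi=roi): print(n,b["c"].round(1),b["a"],[np.round(x,1) for x in b["rect"]],ray(d[n],b["c"],.015).round(4))
im=d["top"]["color"]; 
for u,v in((182,291),(219,293),(349,278),(240,220),(409,212)): print(im[v,u],cv2.cvtColor(im[v:v+1,u:u+1],cv2.COLOR_RGB2HSV)[0,0])
E
```

```text
top [416.3 222. ] 2114 [array([416.7, 221.7]), array([47.5, 68.3]), np.float64(5.4)] [ 0.6028 -0.106   0.015 ]
top [556.9 216.1] 107 [array([556., 220.]), array([28.,  6.]), np.float64(90.0)] [ 0.6123 -0.4146  0.015 ]
top [348.8 277.4] 337 [array([348.8, 277.3]), array([22.8, 15. ]), np.float64(76.0)] [0.4835 0.0435 0.015 ]
top [508.8 295.1] 1087 [array([509.3, 295.1]), array([46.1, 45.2]), np.float64(63.4)] [ 0.4411 -0.3044  0.015 ]
top [284.  287.7] 343 [array([284. , 287.5]), array([14., 23.]), np.float64(0.0)] [0.4626 0.1845 0.015 ]
top [180.8 290. ] 317 [array([181. , 289.9]), array([14.1, 23.1]), np.float64(12.5)] [0.4602 0.4084 0.015 ]
top [218.2 292. ] 323 [array([218.2, 292. ]), array([23. , 14.1]), np.float64(77.5)] [0.4549 0.3273 0.015 ]
top [248.4 291.4] 328 [array([248.4, 291.4]), array([23. , 14.3]), np.float64(87.3)] [0.4556 0.2618 0.015 ]
top [430.9 300.9] 714 [array([431., 301.]), array([40., 30.]), np.float64(0.0)] [ 0.4305 -0.1343  0.015 ]
scene [236.2 201.7] 1626 [array([235.9, 202.1]), array([57.6, 31.9]), np.float64(81.0)] [ 0.3802 -0.138   0.015 ]
scene [159.5 
[... 307 characters left out ...]
274 0.015 ]
scene [374.4 225.4] 357 [array([374.5, 225.5]), array([23., 15.]), np.float64(90.0)] [0.4581 0.1853 0.015 ]
scene [475.4 226. ] 377 [array([475.9, 226.2]), array([16.6, 24. ]), np.float64(4.1)] [0.4555 0.407  0.015 ]
scene [310.7 230.8] 372 [array([311. , 230.8]), array([24.7, 15.7]), np.float64(78.7)] [0.4788 0.0452 0.015 ]
scene [232.  273.1] 3253 [array([231.9, 272.6]), array([50.8, 75.5]), np.float64(19.5)] [ 0.6075 -0.1048  0.015 ]
scene [281.3 315.2] 371 [array([281. , 314.5]), array([ 9., 50.]), np.float64(90.0)] [0.7085 0.0055 0.015 ]
[142 136 124] [ 20  32 142]
[143 137 124] [ 21  34 143]
[139 134 122] [ 21  31 139]
[133 109  75] [ 18 111 133]
[149 145 134] [ 22  26 149]
```

View pics/crop1.png

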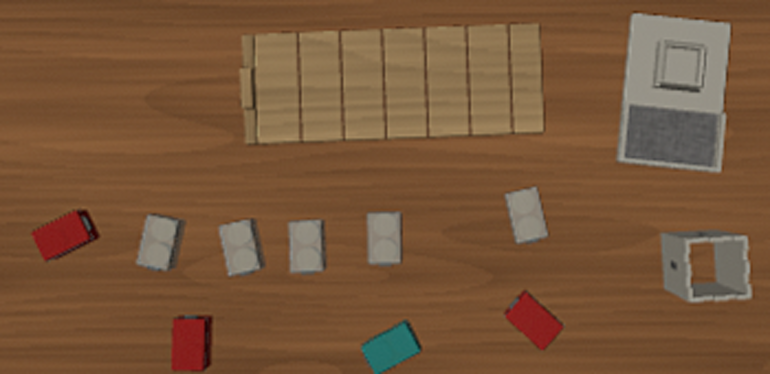

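The crop confirms it: five clear boxes with disc outlines at crop px (158,242), (240,247), (306,246), (384,238) and (526,214). The red and turquoise blocks are look-alikes and stay put. Next I'll measure precisely.

```bash
cat >> h.py <<'E'
def rect(c,z,x0,x1,y0,y1,s=2000):
    # metric image of plane z: row = (x1-x)*s, col=(y1-y)*s
    W=np.array([[x1,y1],[x1,y0],[x0,y0],[x0,y1]]); src=np.float32([proj(c,[*w,z]) for w in W])
    w,h=int((y1-y0)*s),int((x1-x0)*s); dst=np.float32([[0,0],[w,0],[w,h],[0,h]])
    return cv2.warpPerspective(c["color"],cv2.getPerspectiveTransform(src,dst),(w,h),flags=cv2.INTER_CUBIC)
def boxes(t,s):
    """top-face centre by top view at z, scene match; returns list"""
    up=lambda c:dict(c,color=c["color"])
    res=[]
    for b in blobs(t,lo=115,smax=60,amin=230,amax=480):
        uv=b["c"]; p=ray(t,uv,.03); 
        if not(.3<p[0]<.8 and -.2<p[1]<.6): continue
        w=np.array([ray(t,q,.03)[:2] for q in b["cn"][:,0,:].astype(float)],np.float32)
        r=cv2.minAreaRect(w*1000)
        pts=cv2.boxPoints(r); e=[pts[1]-pts[0],pts[2]-pts[1]]; L=max(e,key=np.linalg.norm)
        yaw=np.degrees(np.arctan2(L[1],L[0])); yaw=(yaw+90)%180-90
        res.append((p,yaw,r[1],uv))
    return res
E
python3 - <<'E'
from h import *
import pickle
d=pickle.load(open("c0.pkl","rb")); t,s=d["top"],d["scene"]
sb=blobs(s,amin=200,amax=480)
for p,yaw,sz,uv in boxes(t,s):
    q=proj(s,[p[0],p[1],.018]); m=min(sb,key=lambda b:np.linalg.norm(b["c"]-q))
    print("box",p.round(4),round(yaw,1),np.round(sz,1),uv.round(1),"tri",tri(t,uv,s,m["c"]).round(4))
# step
x0,x1,y0,y1=.50,.68,.0,.36
R=rect(t,.014,x0,x1,y0,y1); hsv=cv2.cvtColor(R,cv2.COLOR_RGB2HSV)
m=((hsv[:,:,1]<140)&(hsv[:,:,2]>95)).astype(np.uint8); m=cv2.morphologyEx(m,cv2.MORPH_CLOSE,np.ones((15,15)));m=cv2.morphologyEx(m,cv2.MORPH_OPEN,np.ones((25,25)))
cn=max(cv2.findContours(m,0,1)[0],key=cv2.contourArea); r=cv2.minAreaRect(cn); cx,cy=r[0]
print("step centre",x1-cy/2000,y1-cx/2000,np.array(r[1])/2,r[2])
g=cv2.cvtColor(R,cv2.COLOR_RGB2GRAY).astype(float)
for xx in(.56,.585,.61,.625):
    row=int((x1-xx)*2000); pr=g[row-8:row+9].mean(0); dk=cv2.blur(pr[None],(41,1))[0]-pr
    pk=[i for i in range(10,len(dk)-10) if dk[i]>8 and dk[i]==dk[i-10:i+11].max()]
    print("lines x",xx,[(round(y1-(i+.5)/2000,4),int(dk[i])) for i in pk])
def tile(im,b): 
    return cv2.resize(im[b[1]:b[3],b[0]:b[2]],(390,290),interpolation=cv2.INTER_CUBIC)
A=np.vstack([np.hstack([tile(t["color"],(380,180,480,254)),tile(s["color"],(185,230,285,304))]),np.hstack([tile(t["color"],(385,265,485,339)),tile(s["color"],(190,165,290,239))])])
cv2.imwrite("pics/tiles.png",A[:,:,::-1])
E
```

```text
box [0.4844 0.0441 0.03  ] 12.3 [48.5 30.5] [349.  277.2] tri [0.484  0.0446 0.0198]
box [0.463  0.1835 0.03  ] -0.5 [30. 47.] [284.  287.9] tri [0.4623 0.1846 0.0187]
box [0.4614 0.404  0.03  ] -12.5 [29.7 48.3] [180.8 289.8] tri [0.4607 0.406  0.0198]
box [0.4561 0.3241 0.03  ] 12.4 [48.3 30.1] [218.2 291.9] tri [0.4554 0.3262 0.0194]
box [0.4567 0.2601 0.03  ] -0.2 [29.9 49. ] [248.2 291.3] tri [0.4561 0.2613 0.0204]
box [ 0.4302 -0.1402  0.03  ] -86.6 [61.7 63.8] [435.4 301.6] tri [ 0.4449 -0.0466  0.0204]
step centre 0.615490707397461 0.17615260314941406 [111.63226318 301.71185303] 88.3316650390625
lines x 0.56 [(0.3237, 8), (0.3102, 29), (0.2657, 24), (0.2232, 22), (0.1817, 20), (0.1397, 12)]
lines x 0.585 [(0.3247, 12), (0.3102, 46), (0.2662, 46), (0.2242, 39), (0.1817, 36), (0.1397, 46), (0.0983, 43), (0.0567, 39), (0.0237, 37)]
lines x 0.61 [(0.3282, 12), (0.3122, 58), (0.2662, 41), (0.2247, 44), (0.1832, 39), (0.1412, 36), (0.0988, 31), (0.0567, 38), (0.0252, 23)]
lines x 0.625 [(0.3282, 14), (0.3132, 59), (0.2667, 33), (0.2247, 41), (0.1832, 47), (0.1417, 42), (0.0998, 33), (0.0577, 34), (0.0252, 33)]
```

View pics/tiles.png

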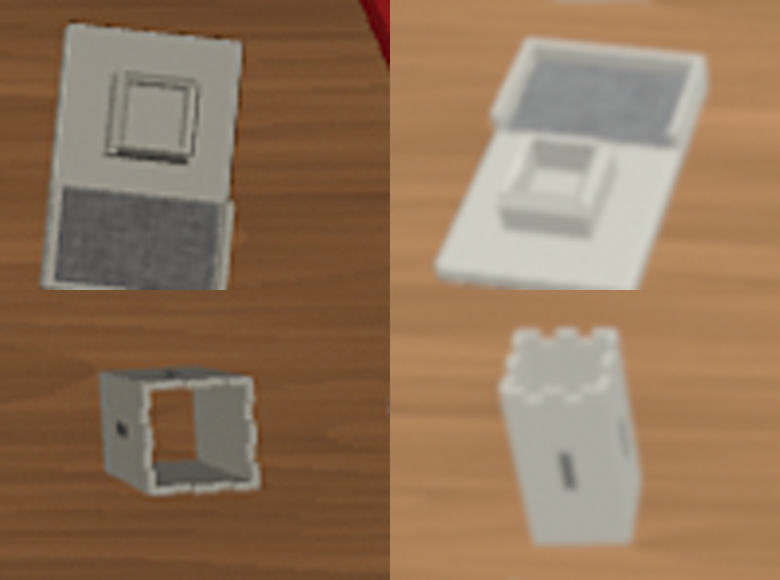

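The tiles show the spigot at tile px (156,117) of the top-left view (hollow top, tray on the −x side). The shaft rim in the bottom-left view runs from (150,92) to (260,203). Starting with the first box.

```bash
cat >> h.py <<'E'
from scipy.spatial.transform import Rotation as Ro
def go(x,y,z,phi,o=None):
    """delta (cm, tool axes) and turn about tool z to reach TCP xyz with closing axis at phi deg (mod 180)"""
    o=o or robot.get_obs(); R=Ro.from_quat(o["tool_rot"]).as_matrix()
    cur=np.degrees(np.arctan2(R[1,1],R[0,1])); a=(cur-phi+90)%180-90
    ty=np.array([np.cos(np.radians(cur)),np.sin(np.radians(cur)),0]); tz=np.array([0,0,-1.]); tx=np.cross(ty,tz)
    d=np.array([x,y,z])-o["position"]
    print("go",(x,y,z,phi),"delta cm",(np.array([tx@d,ty@d,tz@d])*100).round(2),"turn z",round(np.radians(a),3),"rad; alt",round(np.radians(a)-np.sign(a)*np.pi,3),"| phi",round(cur,1),"q1,q6",o["q"][[0,5]].round(2))
E
python3 - <<'E'
from h import *
go(.4614,.404,.10,-12.5)
E
```

```text
go (0.4614, 0.404, 0.1, -12.5) delta cm [-30.9   -9.46  14.04] turn z 1.465 rad; alt -1.676 | phi 71.4 q1,q6 [ 1.07 -0.18]
```

>>> play_rows(
  gripper=[-0.5,-0.5,-0.5,-0.5,-0.5,-0.5,-0.5,-0.5,-0.5,-0.5,-0.5],
  delta_pos=[
    [-30.9,-9.46,14],
    [-30.9,-9.46,14],
    [-30.9,-9.46,14],
    [-30.9,-9.46,14],
    [-30.9,-9.46,14],
    [-30.9,-9.46,14],
    [-30.9,-9.46,14],
    [-30.9,-9.46,14],
    [-30.9,-9.46,14],
    [-30.9,-9.46,14],
    [-30.9,-9.46,14],
  ],
  turn=[
    [0,0,1.465],
    [0,0,1.465],
    [0,0,1.465],
    [0,0,1.465],
    [0,0,1.465],
    [0,0,1.465],
    [0,0,1.465],
    [0,0,1.465],
    [0,0,1.465],
    [0,0,1.465],
    [0,0,1.465],
  ],
  squeeze=15,
)

```text
time: 1.48
position: [0.4615, 0.4047, 0.1013]
tool_rot: [0.779, 0.627, -0.0, 0.0]
ft_force: [0.2, -0.4, -0.7]
grip_width: 0.0649
grip_force: 0.0
```

```bash
python3 - <<'E'
from h import *
go(.4614,.404,.0225,-12.5); o=robot.get_obs(); print(o["position"],o["grip_width"],o["time"])
import pickle
d=pickle.load(open("c0.pkl","rb")); t,s=d["top"],d["scene"]
# step long edges: dark/bright transitions along x at several y, both views
for n,c in d.items():
    R=rect(c,.014,.53,.70,.03,.30); h=cv2.cvtColor(R,cv2.COLOR_RGB2HSV).astype(float)
    for y in(.287,.245,.203,.161,.119,.077):
        k=int((.30-y)*2000); p=cv2.blur(h[:,k-20:k+21,1].mean(1)[None],(5,1))[0] if False else h[:,k-20:k+21,1].mean(1)
        g=np.gradient(np.convolve(p,np.ones(5)/5,"same")); g[:6]=0;g[-6:]=0
        hi=np.argmin(g[:170]); lo=170+np.argmax(g[170:]); print(n,y,"xfar",round(.70-hi/2000,4),"xnear",round(.70-lo/2000,4),end=" ")
    print()
    g=cv2.cvtColor(R,cv2.COLOR_RGB2GRAY).astype(float)
    for xx in(.59,.63):
        row=int((.70-xx)*2000); pr=g[row-8:row+9].mean(0); dk=cv2.blur(pr[None],(41,1))[0]-pr
        print(n,"lines",xx,[round(.30-(i+.5)/2000,4) for i in range(10,len(dk)-10) if dk[i]>7 and dk[i]==dk[i-12:i+13].max()])
T=[]
for z,b in((.038,(.59,.67,-.15,-.07)),(.11,(.39,.47,-.18,-.10))):
    r=[cv2.resize(rect(c,z,*b,s=4000),(290,290)) for c in(t,s)]
    for im in r:
        for k in range(8): cv2.line(im,(int(k*36.25),0),(int(k*36.25),6),(255,0,0),1); cv2.line(im,(0,int(k*36.25)),(6,int(k*36.25)),(255,0,0),1)
    T.append(np.hstack(r))
cv2.imwrite("pics/rect.png",np.vstack(T)[:,:,::-1])
E
```

```text
go (0.4614, 0.404, 0.0225, -12.5) delta cm [-0.06  0.01  7.88] turn z 0.002 rad; alt -3.14 | phi -12.4 q1,q6 [0.54 0.75]
[0.46146179 0.4046512  0.10127416] 0.06488527656431319 1.475
top 0.287 xfar 0.6675 xnear 0.558 top 0.245 xfar 0.669 xnear 0.5585 top 0.203 xfar 0.6695 xnear 0.56 top 0.161 xfar 0.671 xnear 0.5615 top 0.119 xfar 0.6725 xnear 0.5625 top 0.077 xfar 0.674 xnear 0.5635 
top lines 0.59 [0.2662, 0.2248, 0.1822, 0.1397, 0.0982, 0.0567]
top lines 0.63 [0.2677, 0.2253, 0.1832, 0.1417, 0.0997, 0.0577]
scene 0.287 xfar 0.6735 xnear 0.553 scene 0.245 xfar 0.6755 xnear 0.555 scene 0.203 xfar 0.6755 xnear 0.556 scene 0.161 xfar 0.677 xnear 0.5575 scene 0.119 xfar 0.678 xnear 0.5595 scene 0.077 xfar 0.6795 xnear 0.5605 
scene lines 0.59 [0.2677, 0.2258, 0.1837, 0.1412, 0.0992, 0.0572]
scene lines 0.63 [0.2687, 0.2268, 0.1847, 0.1427, 0.1002, 0.0587]
```

View pics/rect.png

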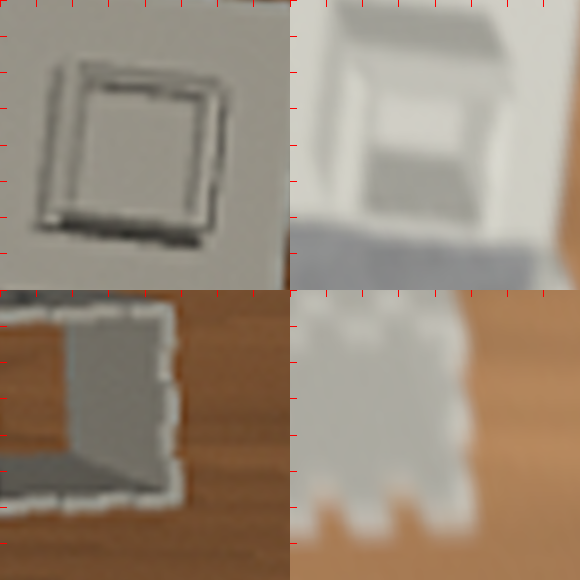

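The rectified tiles put the spigot's top ring near (147,149) in the top view and (423,157) in the scene view, so x≈0.627, y≈−0.1085. The shaft rim's right edge is at x≈175 in both views. Descending on the first box.

>>> play_rows(
  gripper=[-0.5,-0.5,-0.5,1,1,1,1,1,1,1,1],
  delta_pos=[
    [-0.06,0,5],
    [-0.06,0,7.9],
    [-0.06,0,7.9],
    [-0.06,0,7.9],
    [-0.06,0,7.9],
    [-0.06,0,7.9],
    [-0.06,0,7.9],
    [-0.06,0,5],
    [-0.06,0,0],
    [-0.06,0,0],
    [-0.06,0,0],
  ],
  turn=[
    [0,0,0],
    [0,0,0],
    [0,0,0],
    [0,0,0],
    [0,0,0],
    [0,0,0],
    [0,0,0],
    [0,0,0],
    [0,0,0],
    [0,0,0],
    [0,0,0],
  ],
  squeeze=20,
)

```text
time: 2.85
position: [0.4611, 0.4037, 0.1012]
tool_rot: [0.78, 0.626, -0.0, 0.0]
ft_force: [-0.5, 0.5, -0.4]
grip_width: 0.05
grip_force: 20.0
```

```bash
python3 - <<'E'
from h import *
go(.613,.2885,.10,1.7); o=robot.get_obs(); print(o["position"],o["grip_width"],o["grip_force"])
E
```

```text
go (0.613, 0.2885, 0.1, 1.7) delta cm [-7.96 17.32  0.12] turn z -0.248 rad; alt 2.894 | phi -12.5 q1,q6 [0.54 0.75]
[0.46114483 0.40366889 0.10115023] 0.04995320464381772 19.999938933178782
```

>>> play_rows(
  gripper=[1,1,1,1,1,1,1,1,-0.5,-0.5,-0.5,-0.5],
  delta_pos=[
    [-7.96,17.32,0.1],
    [-7.96,17.32,0.1],
    [-7.96,17.32,0.1],
    [-7.96,17.32,0.1],
    [-7.96,17.32,0.1],
    [-7.96,17.32,4],
    [-7.96,17.32,6.4],
    [-7.96,17.32,6.4],
    [-7.96,17.32,6.4],
    [-7.96,17.32,6.4],
    [-7.96,17.32,3],
    [-7.96,17.32,0],
  ],
  turn=[
    [0,0,-0.248],
    [0,0,-0.248],
    [0,0,-0.248],
    [0,0,-0.248],
    [0,0,-0.248],
    [0,0,-0.248],
    [0,0,-0.248],
    [0,0,-0.248],
    [0,0,-0.248],
    [0,0,-0.248],
    [0,0,-0.248],
    [0,0,-0.248],
  ],
)

```text
time: 4.35
position: [0.6132, 0.289, 0.1023]
tool_rot: [0.696, 0.718, 0.0, -0.0]
ft_force: [0.6, 0.4, -0.2]
grip_width: 0.065
grip_force: 0.0
```

```bash
python3 - <<'E'
from h import *
o=robot.get_obs(); print(o["position"],o["grip_width"],o["ft_force"])
t=shot("top","t1")
for p,yaw,sz,uv in boxes(t,0): print("box",p.round(4),round(yaw,1),np.round(sz,1),uv.round(1))
go(.4561,.3241,.10,12.4)
E
```

```text
[0.61318927 0.28896971 0.10230011] 0.06501764312435339 [ 0.63593003  0.44367841 -0.18052425]
box [0.484  0.0445 0.03  ] 11.8 [49.4 32.1] [348.8 277.4]
box [0.4635 0.1833 0.03  ] -0.5 [30.  49.1] [284.1 287.7]
box [0.4541 0.2579 0.03  ] -0.2 [29.9 49. ] [249.2 292.5]
go (0.4561, 0.3241, 0.1, 12.4) delta cm [  3.91 -15.86   0.71] turn z -0.186 rad; alt 2.956 | phi 1.7 q1,q6 [0.28 0.25]
```

>>> play_rows(
  gripper=[-0.5,-0.5,-0.5,-0.5,-0.5],
  delta_pos=[
    [3.9,-15.86,0],
    [3.9,-15.86,0],
    [3.9,-15.86,0],
    [3.9,-15.86,0.2],
    [3.9,-15.86,0.2],
  ],
  turn=[
    [0,0,-0.186],
    [0,0,-0.186],
    [0,0,-0.186],
    [0,0,-0.186],
    [0,0,-0.186],
  ],
)

```text
time: 5.03
position: [0.4548, 0.3234, 0.0996]
tool_rot: [0.627, 0.779, 0.001, 0.001]
ft_force: [0.4, 0.3, -0.8]
grip_width: 0.0651
grip_force: 0.0
```

```bash
python3 - <<'E'
from h import *
t=shot("top","t2"); s=shot("scene","s2")
for p,yaw,sz,uv in boxes(t,0): print("box",p.round(4),round(yaw,1),np.round(sz,1),uv.round(1))
for b in blobs(s,amin=200,amax=600,roi=(290,160,520,330)): print("scene",b["c"].round(1),b["a"],ray(s,b["c"],.018).round(4),ray(s,b["c"],.032).round(4))
A=np.hstack([cv2.resize(t["color"][170:320,150:300],(399,399)),cv2.resize(s["color"][160:310,320:470],(399,399))])
cv2.imwrite("pics/c2.png",A[:,:,::-1])
go(.4561,.3241,.0225,12.4)
E
```

```text
box [0.6138 0.2918 0.03  ] -0.2 [30.1 49.7] [233.1 218.2]
box [0.484  0.0444 0.03  ] 12.2 [49.3 32. ] [348.8 277.4]
box [0.4635 0.1833 0.03  ] -0.5 [30.  49.1] [284.1 287.7]
box [0.4565 0.2595 0.03  ] 2.4 [49.  30.5] [248.4 291.4]
scene [408.9 223.5] 365 [0.4534 0.2615 0.018 ] [0.4692 0.2584 0.032 ]
scene [438.6 223.9] 393 [0.4536 0.3266 0.018 ] [0.4695 0.3221 0.032 ]
scene [374.4 225.4] 356 [0.4615 0.185  0.018 ] [0.4772 0.1836 0.032 ]
scene [310.7 230.9] 373 [0.4822 0.0455 0.018 ] [0.4974 0.047  0.032 ]
scene [433.1 272.1] 548 [0.5976 0.2952 0.018 ] [0.6104 0.2914 0.032 ]
scene [298.7 321.7] 312 [0.7242 0.039  0.018 ] [0.7343 0.0406 0.032 ]
go (0.4561, 0.3241, 0.0225, 12.4) delta cm [0.08 0.07 7.7 ] turn z -0.001 rad; alt 3.14 | phi 12.3 q1,q6 [0.42 0.2 ]
```

View pics/c2.png

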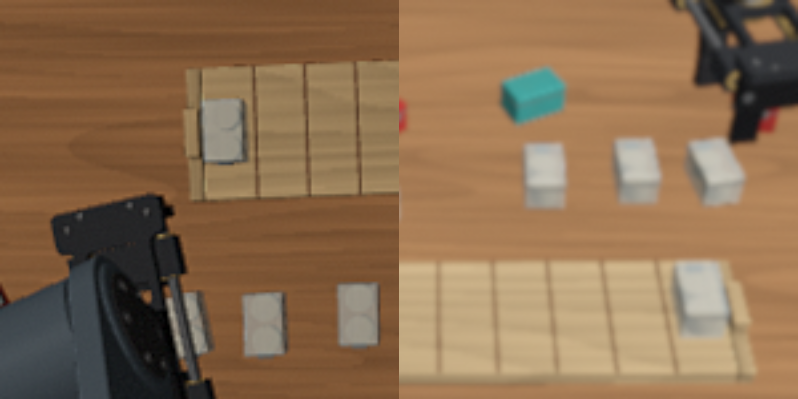

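The crops show box A in bay 0, but it sits nearer the cheek (top crop 202–245 against the line at 256). I'll quantify that from edge profiles.

```bash
cat >> h.py <<'E'
def prof(c,z,x,y0,y1,ch=1,hw=4):
    """saturation profile along y at height z, rows x+-hw/2 mm: returns crossing positions of half level"""
    R=rect(c,z,x-hw/2000,x+hw/2000,y0,y1); h=cv2.cvtColor(R,cv2.COLOR_RGB2HSV)[:,:,ch].astype(float).mean(0)
    lo,hi=np.percentile(h,8),np.percentile(h,92); b=h<(lo+hi)/2; i=np.where(np.diff(b.astype(int))!=0)[0]
    return [round(y1-(k+1)/2000,4) for k in i],(lo,hi)
E
python3 - <<'E'
from h import *
t=robot.camera("top"); s=robot.camera("scene")
for x in(.60,.612,.625): print("top z.044",x,prof(t,.044,x,.262,.312))
for x in(.628,.632): print("scene front face: z .020@x",x)
for z in(.018,.024,.03,.038): print("scene",z,prof(s,z,.6375,.262,.312))
for x in(.605,.615): print("scene z.044",x,prof(s,.044,x,.262,.312))
for n,c in(("top",t),("scene",s)):
    R=rect(c,.014,.53,.70,.03,.30); g=cv2.cvtColor(R,cv2.COLOR_RGB2GRAY).astype(float)
    for xx in(.605,.645):
        row=int((.70-xx)*2000); pr=g[row-8:row+9].mean(0); dk=cv2.blur(pr[None],(41,1))[0]-pr
        print(n,"lines",xx,[round(.30-(i+.5)/2000,4) for i in range(10,len(dk)-10) if dk[i]>7 and dk[i]==dk[i-12:i+13].max()])
E
```

```text
top z.044 0.6 ([np.float64(0.3055), np.float64(0.27)], (np.float64(21.55), np.float64(113.21000000000004)))
top z.044 0.612 ([np.float64(0.306), np.float64(0.271)], (np.float64(23.215), np.float64(119.43)))
top z.044 0.625 ([np.float64(0.3065), np.float64(0.271)], (np.float64(21.355), np.float64(119.33000000000004)))
scene front face: z .020@x 0.628
scene front face: z .020@x 0.632
scene 0.018 ([np.float64(0.306), np.float64(0.274)], (np.float64(71.355), np.float64(90.31)))
scene 0.024 ([np.float64(0.3045), np.float64(0.274)], (np.float64(30.5), np.float64(91.415)))
scene 0.03 ([np.float64(0.3045), np.float64(0.2735)], (np.float64(16.355), np.float64(93.58000000000001)))
scene 0.038 ([np.float64(0.306), np.float64(0.272)], (np.float64(13.21), np.float64(94.08000000000001)))
scene z.044 0.605 ([np.float64(0.3065), np.float64(0.271)], (np.float64(17.585), np.float64(85.79)))
scene z.044 0.615 ([np.float64(0.307), np.float64(0.27)], (np.float64(11.42), np.float64(86.875)))
top lines 0.605 [0.2767, 0.2662, 0.2248, 0.1832, 0.1412, 0.0982, 0.0562]
top lines 0.645 [0.2682, 0.2263, 0.1837, 0.1417, 0.0997, 0.0582]
scene lines 0.605 [0.2802, 0.2677, 0.2263, 0.1842, 0.1422, 0.0997, 0.0577]
scene lines 0.645 [0.2692, 0.2273, 0.1852, 0.1432, 0.1012, 0.0592]
```

>>> play_rows(
  gripper=[-0.5,-0.5,-0.5,1,1,1,1,1,1,1,1],
  delta_pos=[
    [0.13,0.07,5],
    [0.13,0.07,7.7],
    [0.13,0.07,7.7],
    [0.13,0.07,7.7],
    [0.13,0.07,7.7],
    [0.13,0.07,7.7],
    [0.13,0.07,7.7],
    [0.13,0.07,5],
    [0.13,0.07,0],
    [0.13,0.07,0],
    [0.13,0.07,0],
  ],
  turn=[
    [0,0,0],
    [0,0,0],
    [0,0,0],
    [0,0,0],
    [0,0,0],
    [0,0,0],
    [0,0,0],
    [0,0,0],
    [0,0,0],
    [0,0,0],
    [0,0,0],
  ],
)

```text
time: 6.6
position: [0.4536, 0.3242, 0.0992]
tool_rot: [0.627, 0.779, -0.0, -0.0]
ft_force: [0.6, -0.6, -0.3]
grip_width: 0.05
grip_force: 20.0
```

```bash
python3 - <<'E'
from h import *
o=robot.get_obs(); print(o["position"],o["grip_width"],o["grip_force"])
go(.6143,.2460,.10,1.7)
E
```

```text
[0.45363969 0.32424189 0.09915185] 0.04999930608792786 19.999764994718134
go (0.6143, 0.246, 0.1, 1.7) delta cm [-11.09  14.01  -0.08] turn z 0.186 rad; alt -2.955 | phi 12.4 q1,q6 [0.42 0.2 ]
```

>>> play_rows(
  gripper=[1,1,1,1,1,1,1],
  delta_pos=[
    [-11.1,14,0],
    [-11.1,14,0],
    [-11.1,14,0],
    [-11.1,14,0],
    [-11.1,14,4],
    [-11.1,14,5.5],
    [-11.1,14,5.5],
  ],
  turn=[
    [0,0,0.186],
    [0,0,0.186],
    [0,0,0.186],
    [0,0,0.186],
    [0,0,0.186],
    [0,0,0.186],
    [0,0,0.186],
  ],
)

```text
time: 7.48
position: [0.6121, 0.2461, 0.0419]
tool_rot: [0.696, 0.718, -0.002, -0.002]
ft_force: [-0.1, -0.0, -0.1]
grip_width: 0.0494
grip_force: 20.0
```

```bash
python3 - <<'E'
from h import *
for i in range(4): robot.camera("top"); print(robot.get_obs()["position"].round(4))
go(.6143,.2460,.037,1.7)
E
```

```text
[0.6135 0.2463 0.0434]
[0.6145 0.2465 0.0445]
[0.6151 0.2465 0.0451]
[0.6153 0.2465 0.0455]
go (0.6143, 0.246, 0.037, 1.7) delta cm [-0.05 -0.1   0.85] turn z 0.001 rad; alt -3.141 | phi 1.7 q1,q6 [0.21 0.18]
```

>>> play_rows(
  gripper=[1,1,1,1,-0.5,-0.5,-0.5,-0.5,-0.5],
  delta_pos=[
    [0,-0.1,0.85],
    [0,-0.1,0.85],
    [0,-0.1,0.85],
    [0,-0.1,0.85],
    [0,-0.1,0.85],
    [0,-0.1,0.85],
    [0,-0.1,0.85],
    [0,-0.1,-3],
    [0,-0.1,-5.5],
  ],
  turn=[
    [0,0,0],
    [0,0,0],
    [0,0,0],
    [0,0,0],
    [0,0,0],
    [0,0,0],
    [0,0,0],
    [0,0,0],
    [0,0,0],
  ],
)

```text
time: 8.8
position: [0.6141, 0.246, 0.1004]
tool_rot: [0.696, 0.718, 0.0, 0.0]
ft_force: [1.2, 1.0, -0.2]
grip_width: 0.0652
grip_force: 0.0
```

```bash
python3 - <<'E'
from h import *
o=robot.get_obs(); print(o["position"],o["grip_width"],o["ft_force"])
go(.4567,.2605,.08,-0.2)
E
```

```text
[0.61409091 0.24603351 0.1004164 ] 0.06519592732396434 [ 1.18652925  1.00275095 -0.17078767]
go (0.4567, 0.2605, 0.08, -0.2) delta cm [  1.92 -15.69   2.04] turn z 0.033 rad; alt -3.108 | phi 1.7 q1,q6 [0.21 0.18]
```

>>> play_rows(
  gripper=[-0.5,-0.5,-0.5,-0.5,-0.5,-0.5],
  delta_pos=[
    [1.92,-15.7,0],
    [1.92,-15.7,0],
    [1.92,-15.7,0],
    [1.92,-15.7,2],
    [1.92,-15.7,2],
    [1.92,-15.7,2],
  ],
  turn=[
    [0,0,0.033],
    [0,0,0.033],
    [0,0,0.033],
    [0,0,0.033],
    [0,0,0.033],
    [0,0,0.033],
  ],
)

```text
time: 9.55
position: [0.4571, 0.2605, 0.0796]
tool_rot: [0.708, 0.706, 0.0, 0.0]
ft_force: [0.3, 0.4, 0.2]
grip_width: 0.0651
grip_force: 0.0
```

```bash
cat >> h.py <<'E'
def look(tag):
    t=shot("top","t"+tag); s=shot("scene","s"+tag)
    for p,yaw,sz,uv in boxes(t,0): print("top",uv.round(1),p.round(4),"z.044:",ray(t,uv,.044)[:2].round(4),round(yaw,1),np.round(sz,1))
    for b in blobs(s,amin=200,amax=620,roi=(290,160,520,310)): print("scene",b["c"].round(1),b["a"],ray(s,b["c"],.018).round(4))
    return t,s
E
python3 - <<'E'
from h import *
t,s=look("3")
for k,bx in((0,.613),(1,.6143)):
    y=.288-.042*k
    print(k,"top",prof(t,.044,bx,y-.026,y+.024)[0],"scene front z.03",prof(s,.03,bx+.025,y-.02,y+.024)[0])
go(.4567,.2605,.0225,-0.2)
E
```

```text
top [253.8 216.8] [0.6163 0.2472 0.03  ] z.044: [0.615  0.2452] -0.3 [30.1 49.7]
top [233.1 218.2] [0.6138 0.2918 0.03  ] z.044: [0.6124 0.2892] -0.2 [30.1 49.7]
top [348.8 277.4] [0.484  0.0445 0.03  ] z.044: [0.4845 0.0454] 11.9 [49.4 32.1]
top [284.1 287.7] [0.4634 0.1833 0.03  ] z.044: [0.4642 0.1823] -0.5 [30.  49.1]
scene [408.4 224.3] 298 [0.4563 0.2602 0.018 ]
scene [374.4 225.4] 356 [0.4615 0.185  0.018 ]
scene [310.7 230.9] 373 [0.4822 0.0455 0.018 ]
scene [410.6 273. ] 532 [0.601  0.2508 0.018 ]
scene [433.1 272.1] 548 [0.5976 0.2952 0.018 ]
0 top [np.float64(0.306), np.float64(0.2705)] scene front z.03 [np.float64(0.304), np.float64(0.273)]
1 top [np.float64(0.262), np.float64(0.228)] scene front z.03 [np.float64(0.262), np.float64(0.231)]
go (0.4567, 0.2605, 0.0225, -0.2) delta cm [-0.   -0.04  5.72] turn z 0.0 rad; alt -3.142 | phi -0.2 q1,q6 [0.31 0.31]
```

>>> play_rows(
  gripper=[-0.5,-0.5,-0.5,1,1,1,1,1,1,1],
  delta_pos=[
    [0,0,5],
    [0,0,5.7],
    [0,0,5.7],
    [0,0,5.7],
    [0,0,5.7],
    [0,0,5.7],
    [0,0,5.7],
    [0,0,2],
    [0,0,-2],
    [0,0,-2],
  ],
  turn=[
    [0,0,0],
    [0,0,0],
    [0,0,0],
    [0,0,0],
    [0,0,0],
    [0,0,0],
    [0,0,0],
    [0,0,0],
    [0,0,0],
    [0,0,0],
  ],
)

```text
time: 10.9
position: [0.4582, 0.2612, 0.1021]
tool_rot: [0.708, 0.706, 0.003, 0.002]
ft_force: [0.3, 1.1, -0.8]
grip_width: 0.0499
grip_force: 20.0
```

```bash
python3 - <<'E'
from h import *
for i in range(3): robot.camera("top")
o=robot.get_obs(); print(o["position"],o["grip_width"],o["grip_force"])
go(.6155,.2040,.037,1.7)
E
```

```text
[0.45554667 0.26022414 0.09880525] 0.049809496170877356 19.99993451870978
go (0.6155, 0.204, 0.037, 1.7) delta cm [-5.57 16.01  6.18] turn z -0.033 rad; alt 3.109 | phi -0.2 q1,q6 [0.31 0.31]
```

>>> play_rows(
  gripper=[1,1,1,1,1,1,1,1,-0.5,-0.5,-0.5,-0.5],
  delta_pos=[
    [-5.57,16,0],
    [-5.57,16,0],
    [-5.57,16,0],
    [-5.57,16,0],
    [-5.57,16,5],
    [-5.57,16,6.2],
    [-5.57,16,6.2],
    [-5.57,16,6.2],
    [-5.57,16,6.2],
    [-5.57,16,6.2],
    [-5.57,16,4],
    [-5.57,16,0],
  ],
  turn=[
    [0,0,-0.033],
    [0,0,-0.033],
    [0,0,-0.033],
    [0,0,-0.033],
    [0,0,-0.033],
    [0,0,-0.033],
    [0,0,-0.033],
    [0,0,-0.033],
    [0,0,-0.033],
    [0,0,-0.033],
    [0,0,-0.033],
    [0,0,-0.033],
  ],
)

```text
time: 12.55
position: [0.6146, 0.204, 0.0983]
tool_rot: [0.696, 0.718, -0.002, -0.001]
ft_force: [-0.6, -0.2, -0.7]
grip_width: 0.0648
grip_force: 0.0
```

```bash
python3 - <<'E'
from h import *
o=robot.get_obs(); print(o["position"],o["grip_width"],o["ft_force"])
go(.4633,.1840,.08,-0.4)
E
```

```text
[0.61457176 0.20398357 0.09832187] 0.0648054410263921 [-0.62244804 -0.15145033 -0.67229079]
go (0.4633, 0.184, 0.08, -0.4) delta cm [ -1.55 -15.18   1.83] turn z 0.037 rad; alt -3.105 | phi 1.7 q1,q6 [0.15 0.12]
```

>>> play_rows(
  gripper=[-0.5,-0.5,-0.5,-0.5,-0.5,-0.5],
  delta_pos=[
    [-1.55,-15.2,0],
    [-1.55,-15.2,0],
    [-1.55,-15.2,0],
    [-1.55,-15.2,1.8],
    [-1.55,-15.2,1.8],
    [-1.55,-15.2,1.8],
  ],
  turn=[
    [0,0,0.037],
    [0,0,0.037],
    [0,0,0.037],
    [0,0,0.037],
    [0,0,0.037],
    [0,0,0.037],
  ],
)

```text
time: 13.3
position: [0.4654, 0.1843, 0.0816]
tool_rot: [0.71, 0.705, 0.0, 0.0]
ft_force: [0.7, 0.8, -0.1]
grip_width: 0.0654
grip_force: 0.0
```

```bash
python3 - <<'E'
from h import *
t,s=look("4")
for k,bx in((1,.6143),(2,.6155)):
    y=.288-.042*k
    print(k,"top",prof(t,.044,bx,y-.02,y+.02)[0],"scene front z.03",prof(s,.03,bx+.025,y-.02,y+.02)[0])
go(.4633,.1840,.0225,-0.4)
E
```

```text
top [253.8 216.8] [0.6163 0.2472 0.03  ] z.044: [0.615  0.2452] -0.3 [30.1 49.7]
top [274.  215.8] [0.6181 0.2039 0.03  ] z.044: [0.6167 0.2025] -0.4 [30.1 49.7]
top [233.1 218.2] [0.6138 0.2918 0.03  ] z.044: [0.6124 0.2892] -0.2 [30.1 49.7]
top [348.8 277.3] [0.4842 0.0445 0.03  ] z.044: [0.4847 0.0454] 12.2 [49.3 32. ]
scene [373.8 226.7] 274 [0.4656 0.1837 0.018 ]
scene [310.7 230.9] 373 [0.4822 0.0455 0.018 ]
scene [388.2 273. ] 522 [0.6024 0.2065 0.018 ]
scene [410.6 273. ] 533 [0.6011 0.2507 0.018 ]
scene [433.1 272.1] 548 [0.5976 0.2952 0.018 ]
1 top [np.float64(0.262), np.float64(0.2285)] scene front z.03 [np.float64(0.2615), np.float64(0.231)]
2 top [np.float64(0.2185), np.float64(0.186)] scene front z.03 [np.float64(0.219), np.float64(0.1885)]
go (0.4633, 0.184, 0.0225, -0.4) delta cm [-0.03 -0.21  5.92] turn z -0.0 rad; alt 3.141 | phi -0.4 q1,q6 [0.15 0.16]
```

>>> play_rows(
  gripper=[-0.5,-0.5,-0.5,1,1,1,1,1,1,1,1],
  delta_pos=[
    [0,-0.2,5],
    [0,-0.2,5.9],
    [0,-0.2,5.9],
    [0,-0.2,5.9],
    [0,-0.2,5.9],
    [0,-0.2,5.9],
    [0,-0.2,5.9],
    [0,-0.2,2],
    [0,-0.2,-1.8],
    [0,-0.2,-1.8],
    [0,-0.2,-1.8],
  ],
  turn=[
    [0,0,0],
    [0,0,0],
    [0,0,0],
    [0,0,0],
    [0,0,0],
    [0,0,0],
    [0,0,0],
    [0,0,0],
    [0,0,0],
    [0,0,0],
    [0,0,0],
  ],
)

```text
time: 14.78
position: [0.4621, 0.1841, 0.099]
tool_rot: [0.71, 0.705, -0.0, -0.0]
ft_force: [0.7, -0.6, -1.2]
grip_width: 0.05
grip_force: 20.0
```

```bash
python3 - <<'E'
from h import *
for i in range(3): robot.camera("top")
o=robot.get_obs(); print(o["position"],o["grip_width"],o["grip_force"])
go(.6167,.1627,.037,1.7)
E
```

```text
[0.46163054 0.18403588 0.09812908] 0.04971705849686948 19.999949455959722
go (0.6167, 0.1627, 0.037, 1.7) delta cm [-2.02 15.52  6.11] turn z -0.037 rad; alt 3.105 | phi -0.4 q1,q6 [0.15 0.16]
```

>>> play_rows(
  gripper=[1,1,1,1,1,1,1,1,-0.5,-0.5,-0.5,-0.5],
  delta_pos=[
    [-2.0,15.5,0],
    [-2.0,15.5,0],
    [-2.0,15.5,0],
    [-2.0,15.5,0],
    [-2.0,15.5,5],
    [-2.0,15.5,6.1],
    [-2.0,15.5,6.1],
    [-2.0,15.5,6.1],
    [-2.0,15.5,6.1],
    [-2.0,15.5,6.1],
    [-2.0,15.5,4],
    [-2.0,15.5,0],
  ],
  turn=[
    [0,0,-0.037],
    [0,0,-0.037],
    [0,0,-0.037],
    [0,0,-0.037],
    [0,0,-0.037],
    [0,0,-0.037],
    [0,0,-0.037],
    [0,0,-0.037],
    [0,0,-0.037],
    [0,0,-0.037],
    [0,0,-0.037],
    [0,0,-0.037],
  ],
)

```text
time: 16.42
position: [0.6164, 0.1629, 0.0995]
tool_rot: [0.696, 0.718, -0.001, -0.001]
ft_force: [-0.1, -0.9, -0.5]
grip_width: 0.0651
grip_force: 0.0
```

```bash
python3 - <<'E'
from h import *
o=robot.get_obs(); print(o["position"],o["grip_width"],o["ft_force"])
go(.4840,.0447,.08,12)
E
```

```text
[0.61638447 0.16294712 0.09953173] 0.06505693179657238 [-0.14543002 -0.93775326 -0.51135103]
go (0.484, 0.0447, 0.08, 12) delta cm [-11.42 -13.59   1.95] turn z -0.18 rad; alt 2.962 | phi 1.7 q1,q6 [0.08 0.05]
```

>>> play_rows(
  gripper=[-0.5,-0.5,-0.5,-0.5,-0.5,-0.5,-0.5],
  delta_pos=[
    [-11.4,-13.6,0],
    [-11.4,-13.6,0],
    [-11.4,-13.6,0],
    [-11.4,-13.6,2],
    [-11.4,-13.6,2],
    [-11.4,-13.6,2],
    [-11.4,-13.6,2],
  ],
  turn=[
    [0,0,-0.18],
    [0,0,-0.18],
    [0,0,-0.18],
    [0,0,-0.18],
    [0,0,-0.18],
    [0,0,-0.18],
    [0,0,-0.18],
  ],
)

```text
time: 17.3
position: [0.4859, 0.0454, 0.08]
tool_rot: [0.629, 0.778, 0.001, 0.001]
ft_force: [0.4, 0.6, 0.7]
grip_width: 0.0653
grip_force: 0.0
```

```bash
python3 - <<'E'
from h import *
t,s=look("5")
for k,bx in((2,.6155),(3,.6167)):
    y=.288-.042*k
    print(k,"top",prof(t,.044,bx,y-.02,y+.02)[0],"scene front z.03",prof(s,.03,bx+.025,y-.02,y+.02)[0])
go(.4840,.0447,.0225,12)
E
```

```text
top [253.8 216.8] [0.6163 0.2472 0.03  ] z.044: [0.615  0.2452] -0.3 [30.1 49.7]
top [274.  215.8] [0.6181 0.2039 0.03  ] z.044: [0.6167 0.2025] -0.4 [30.1 49.7]
top [293.  214.9] [0.6196 0.1627 0.03  ] z.044: [0.6182 0.162 ] -0.5 [30.2 47.6]
top [233.1 218.2] [0.6138 0.2918 0.03  ] z.044: [0.6124 0.2892] -0.2 [30.1 49.7]
scene [310.2 232.2] 279 [0.4866 0.0447 0.018 ]
scene [366.9 273. ] 512 [0.6033 0.1646 0.018 ]
scene [388.2 273. ] 522 [0.6024 0.2065 0.018 ]
scene [410.6 273. ] 533 [0.6011 0.2507 0.018 ]
scene [433.1 272.1] 549 [0.5977 0.2951 0.018 ]
2 top [np.float64(0.2185), np.float64(0.186)] scene front z.03 [np.float64(0.219), np.float64(0.1885)]
3 top [np.float64(0.178), np.float64(0.1455)] scene front z.03 [np.float64(0.1785), np.float64(0.148)]
go (0.484, 0.0447, 0.0225, 12) delta cm [-0.04 -0.16  5.72] turn z 0.001 rad; alt -3.14 | phi 12.1 q1,q6 [-0.14 -0.35]
```

>>> play_rows(
  gripper=[-0.5,-0.5,-0.5,1,1,1,1,1,1,1,1],
  delta_pos=[
    [0,-0.15,5],
    [0,-0.15,5.7],
    [0,-0.15,5.7],
    [0,-0.15,5.7],
    [0,-0.15,5.7],
    [0,-0.15,5.7],
    [0,-0.15,5.7],
    [0,-0.15,2],
    [0,-0.15,-1.8],
    [0,-0.15,-1.8],
    [0,-0.15,-1.8],
  ],
  turn=[
    [0,0,0],
    [0,0,0],
    [0,0,0],
    [0,0,0],
    [0,0,0],
    [0,0,0],
    [0,0,0],
    [0,0,0],
    [0,0,0],
    [0,0,0],
    [0,0,0],
  ],
)

```text
time: 18.77
position: [0.483, 0.0448, 0.0971]
tool_rot: [0.629, 0.777, -0.0, -0.0]
ft_force: [0.1, -0.2, -0.2]
grip_width: 0.0499
grip_force: 20.0
```

```bash
python3 - <<'E'
from h import *
for i in range(3): robot.camera("top")
o=robot.get_obs(); print(o["position"],o["grip_width"],o["grip_force"])
go(.6180,.1207,.037,1.7)
E
```

```text
[0.48254551 0.04487711 0.09618725] 0.050063594488216116 19.999894002685323
go (0.618, 0.1207, 0.037, 1.7) delta cm [ 4.59 14.83  5.92] turn z 0.18 rad; alt -2.961 | phi 12.0 q1,q6 [-0.14 -0.35]
```

>>> play_rows(
  gripper=[1,1,1,1,1,1,1,1,-0.5,-0.5,-0.5,-0.5],
  delta_pos=[
    [4.6,14.8,0],
    [4.6,14.8,0],
    [4.6,14.8,0],
    [4.6,14.8,0],
    [4.6,14.8,5],
    [4.6,14.8,5.9],
    [4.6,14.8,5.9],
    [4.6,14.8,5.9],
    [4.6,14.8,5.9],
    [4.6,14.8,5.9],
    [4.6,14.8,4],
    [4.6,14.8,-3],
  ],
  turn=[
    [0,0,0.18],
    [0,0,0.18],
    [0,0,0.18],
    [0,0,0.18],
    [0,0,0.18],
    [0,0,0.18],
    [0,0,0.18],
    [0,0,0.18],
    [0,0,0.18],
    [0,0,0.18],
    [0,0,0.18],
    [0,0,0.18],
  ],
)

```text
time: 20.42
position: [0.6161, 0.1204, 0.1182]
tool_rot: [0.696, 0.718, -0.003, -0.003]
ft_force: [-0.0, 0.4, -0.1]
grip_width: 0.0648
grip_force: 0.0
```

```bash
python3 - <<'E'
from h import *
o=robot.get_obs(); print(o["position"],o["grip_width"],o["ft_force"])
go(.43,.02,.22,0)
E
```

```text
[0.61611065 0.12044874 0.11819455] 0.06480591838431057 [-0.03902146  0.43089    -0.09877681]
go (0.43, 0.02, 0.22, 0) delta cm [ -9.48 -18.9  -10.18] turn z 0.03 rad; alt -3.112 | phi 1.7 q1,q6 [ 0.02 -0.01]
```

>>> play_rows(
  gripper=[-1,-1,-1,-1,-1,-1,-1],
  delta_pos=[
    [-9.5,-18.9,-10.2],
    [-9.5,-18.9,-10.2],
    [-9.5,-18.9,-10.2],
    [-9.5,-18.9,-10.2],
    [-9.5,-18.9,-10.2],
    [-9.5,-18.9,-10.2],
    [-9.5,-18.9,-10.2],
  ],
  turn=[
    [0,0,0.03],
    [0,0,0.03],
    [0,0,0.03],
    [0,0,0.03],
    [0,0,0.03],
    [0,0,0.03],
    [0,0,0.03],
  ],
)

```text
time: 21.3
position: [0.4336, 0.0203, 0.2217]
tool_rot: [0.707, 0.707, 0.0, 0.0]
ft_force: [-0.3, -0.3, 0.1]
grip_width: 0.087
grip_force: 0.0
```

```bash
python3 - <<'E'
from h import *
t,s=look("6")
for k,bx in enumerate((.613,.6143,.6155,.6167,.618)):
    y=.288-.042*k
    print(k,"top",prof(t,.044,bx,y-.02,y+.02)[0],"scene front z.03",prof(s,.03,bx+.025,y-.02,y+.02)[0])
T=[]
# shaft rim at z .11, foot at z 0 ; base plate z .012, spigot .038
for z,b in((.11,(.37,.48,-.18,-.07)),(.038,(.58,.69,-.165,-.055))):
    r=[cv2.resize(rect(c,z,*b,s=4000),(297,297)) for c in(t,s)]
    for im in r:
        for k in range(11): cv2.line(im,(k*27,0),(k*27,6),(255,0,0),1); cv2.line(im,(0,k*27),(6,k*27),(255,0,0),1)
    T.append(np.hstack(r))
cv2.imwrite("pics/rect2.png",np.vstack(T)[:,:,::-1])
# shaft rim mask, top view
R=rect(t,.11,.37,.48,-.18,-.07,s=4000); h=cv2.cvtColor(R,cv2.COLOR_RGB2HSV)
m=((h[:,:,2]>160)&(h[:,:,1]<60)).astype(np.uint8); m=cv2.morphologyEx(m,cv2.MORPH_CLOSE,np.ones((31,31)))
cn=max(cv2.findContours(m,0,1)[0],key=cv2.contourArea); r=cv2.minAreaRect(cn); print("shaft rim top: x,y",.48-r[0][1]/4000,-.07-r[0][0]/4000,np.array(r[1])/4,r[2])
R=rect(t,.012,.50,.70,-.20,0,s=4000); h=cv2.cvtColor(R,cv2.COLOR_RGB2HSV)
m=((h[:,:,2]>90)&(h[:,:,1]<70)).astype(np.uint8); m=cv2.morphologyEx(m,cv2.MORPH_CLOSE,np.ones((31,31)))
cn=max(cv2.findContours(m,0,1)[0],key=cv2.contourArea); r=cv2.minAreaRect(cn); print("plate: x,y",.70-r[0][1]/4000,-r[0][0]/4000,np.array(r[1])/4,r[2])
E
```

```text
top [313. 214.] [0.6211 0.1197 0.03  ] z.044: [0.6197 0.1196] -0.6 [30.2 47.6]
top [253.8 216.8] [0.6163 0.2472 0.03  ] z.044: [0.615  0.2452] -0.3 [30.1 49.7]
top [273.9 215.8] [0.618  0.2039 0.03  ] z.044: [0.6166 0.2026] -0.4 [30.1 49.7]
top [293.  214.9] [0.6196 0.1627 0.03  ] z.044: [0.6182 0.162 ] -0.5 [30.2 47.6]
top [233.1 218.2] [0.6138 0.2918 0.03  ] z.044: [0.6124 0.2892] -0.2 [30.1 49.7]
scene [344.9 273.3] 507 [0.6051 0.1211 0.018 ]
scene [367. 273.] 511 [0.6033 0.1647 0.018 ]
scene [388.2 273. ] 522 [0.6024 0.2065 0.018 ]
scene [410.6 273. ] 533 [0.6011 0.2508 0.018 ]
scene [433.1 272.1] 548 [0.5976 0.2952 0.018 ]
0 top [np.float64(0.305), np.float64(0.2715)] scene front z.03 [np.float64(0.304), np.float64(0.2735)]
1 top [np.float64(0.262), np.float64(0.2285)] scene front z.03 [np.float64(0.2615), np.float64(0.231)]
2 top [np.float64(0.2185), np.float64(0.186)] scene front z.03 [np.float64(0.219), np.float64(0.1885)]
3 top [np.float64(0.178), np.float64(0.1455)] scene front z.03 [np.float64(0.1785), np.float64(0.148)]
4 top [np.float64(0.136), np.float64(0.1035)] scene front z.03 [np.float64(0.136), np.float64(0.106)]
shaft rim top: x,y 0.4593809356689453 -0.10109620666503907 [13.53157806 30.89561462] 52.25319290161133
plate: x,y 0.6039825820922851 -0.10731436157226562 [104.90245056 150.83340454] 6.40435266494751
```

View pics/rect2.png

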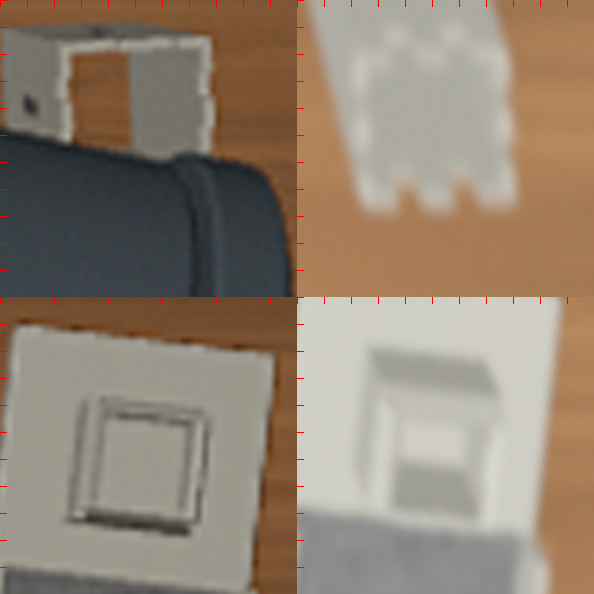

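The pictures show the shaft rim spanning columns 65–210 in both views at z=0.11, so y≈−0.120. The base is yawed about −6°, with the spigot ring centre near (148,463). All five boxes sit centred in bays 0–4. I'll get the shaft centre from the first, unoccluded image.

```bash
python3 - <<'E'
from h import *
import pickle
d=pickle.load(open("c0.pkl","rb")); t,s=d["top"],d["scene"]
R=rect(t,.11,.37,.48,-.18,-.07,s=4000); h=cv2.cvtColor(R,cv2.COLOR_RGB2HSV)
for v in(150,160,170):
    m=((h[:,:,2]>v)&(h[:,:,1]<60)).astype(np.uint8); m=cv2.morphologyEx(m,cv2.MORPH_CLOSE,np.ones((31,31)))
    cn=max(cv2.findContours(m,0,1)[0],key=cv2.contourArea); r=cv2.minAreaRect(cn); print("rim top",.48-r[0][1]/4000,-.07-r[0][0]/4000,np.array(r[1])/4,r[2])
# foot in scene: bottom corners of silhouette at z=0
b=[b for b in blobs(s,amin=800,roi=(190,150,290,240))][0]; ap=cv2.approxPolyDP(cv2.convexHull(b["cn"]),3,True)[:,0]; print([(q.tolist(),ray(s,q.astype(float),0.)[:2].round(4).tolist(),ray(s,q.astype(float),.11)[:2].round(4).tolist()) for q in ap])
b=[b for b in blobs(t,lo=60,smax=70,amin=400,roi=(400,270,470,330))][0]; ap=cv2.approxPolyDP(cv2.convexHull(b["cn"]),2,True)[:,0]; print([(q.tolist(),ray(t,q.astype(float),0.)[:2].round(4).tolist(),ray(t,q.astype(float),.11)[:2].round(4).tolist()) for q in ap])
E
```

```text
rim top 0.44507809448242186 -0.12017086029052734 [39.35049438 55.81773376] 88.15238952636719
rim top 0.410375 -0.0995 [0.75 6.  ] 90.0Traceback (most recent call last):
  File "<stdin>", line 7, in <module>
ValueError: max() iterable argument is empty
```

```bash
python3 - <<'E'
from h import *
import pickle
d=pickle.load(open("c0.pkl","rb")); t,s=d["top"],d["scene"]
b=[b for b in blobs(s,amin=800,roi=(190,150,290,240))][0]; ap=cv2.approxPolyDP(cv2.convexHull(b["cn"]),3,True)[:,0]; print([(q.tolist(),ray(s,q.astype(float),0.)[:2].round(4).tolist(),ray(s,q.astype(float),.11)[:2].round(4).tolist()) for q in ap])
R=rect(t,.11,.37,.48,-.18,-.07,s=4000); h=cv2.cvtColor(R,cv2.COLOR_RGB2HSV)
for v in(120,130,140):
    m=((h[:,:,2]>v)&(h[:,:,1]<60)).astype(np.uint8); m=cv2.morphologyEx(m,cv2.MORPH_CLOSE,np.ones((15,15)))
    cn=max(cv2.findContours(m,0,1)[0],key=cv2.contourArea); r=cv2.minAreaRect(cn); print("rim top",.48-r[0][1]/4000,-.07-r[0][0]/4000,np.array(r[1])/4,r[2])
b=max(blobs(t,lo=60,smax=70,amin=200,roi=(395,265,475,335)),key=lambda b:b["a"]); ap=cv2.approxPolyDP(cv2.convexHull(b["cn"]),2,True)[:,0]; print([(q.tolist(),ray(t,q.astype(float),0.)[:2].round(4).tolist(),ray(t,q.astype(float),.11)[:2].round(4).tolist()) for q in ap])
go(.432,-.1203,.16,0)
E
```

```text
[([247, 175], [0.2508, -0.1357], [0.4052, -0.095]), ([253, 208], [0.3848, -0.0991], [0.5174, -0.0644]), ([251, 228], [0.4558, -0.0926], [0.5769, -0.0589]), ([227, 229], [0.4603, -0.1467], [0.5807, -0.1043]), ([218, 191], [0.3201, -0.1973], [0.4632, -0.1466]), ([221, 178], [0.2651, -0.2012], [0.4171, -0.1499])]
rim top 0.43750589752197266 -0.11977407836914064 [57.00263596 58.66476822] 86.85887145996094
rim top 0.43736159515380857 -0.12010691833496094 [56.46696091 58.00254822] 87.1375961303711
rim top 0.43724628448486325 -0.12037158966064454 [55.8879776  57.02622223] 87.54597473144531
[([449, 287], [0.4593, -0.1787], [0.4658, -0.1473]), ([450, 315], [0.3977, -0.1795], [0.411, -0.148]), ([424, 317], [0.394, -0.1221], [0.4077, -0.0968]), ([412, 311], [0.4075, -0.0959], [0.4197, -0.0735]), ([410, 286], [0.4624, -0.0925], [0.4686, -0.0705])]
go (0.432, -0.1203, 0.16, 0) delta cm [-14.06  -0.14   6.13] turn z 0.001 rad; alt -3.141 | phi 0.1 q1,q6 [-0.21 -0.21]
```

>>> play_rows(
  gripper=[-1,-1,-1,-1,-1,-1,-1,-1,-1,-1,-1],
  delta_pos=[
    [-14.06,0.2,4],
    [-14.06,0.2,6.1],
    [-14.06,0.2,6.1],
    [-14.06,0.2,6.1],
    [-14.06,0.2,6.1],
    [-14.06,0.2,6.1],
    [-14.06,0.2,10],
    [-14.06,0.2,14.9],
    [-14.06,0.2,14.9],
    [-14.06,0.2,14.9],
    [-14.06,0.2,14.9],
  ],
  turn=[
    [0,0,-0.046],
    [0,0,-0.046],
    [0,0,-0.046],
    [0,0,-0.046],
    [0,0,-0.046],
    [0,0,-0.046],
    [0,0,-0.046],
    [0,0,-0.046],
    [0,0,-0.046],
    [0,0,-0.046],
    [0,0,-0.046],
  ],
)

```text
time: 22.78
position: [0.4357, -0.121, 0.0748]
tool_rot: [0.69, 0.723, 0.001, 0.002]
ft_force: [-0.1, 0.6, 0.4]
grip_width: 0.0867
grip_force: 0.0
```

>>> play_rows(
  gripper=[0,1,1,1,1,1,1],
  delta_pos=[
    [0,0,0],
    [0,0,0],
    [0,0,0],
    [0,0,0],
    [0,0,0],
    [0,0,0],
    [0,0,0],
  ],
  turn=[
    [0,0,0],
    [0,0,0],
    [0,0,0],
    [0,0,0],
    [0,0,0],
    [0,0,0],
    [0,0,0],
  ],
  squeeze=30,
)

```text
time: 23.65
position: [0.4347, -0.1208, 0.0729]
tool_rot: [0.691, 0.723, 0.0, 0.0]
ft_force: [0.8, -0.3, 3.4]
grip_width: 0.0561
grip_force: 30.0
```

```bash
python3 - <<'E'
from h import *
o=robot.get_obs(); print(o["position"],o["grip_width"],o["grip_force"],o["ft_force"])
go(.6275,-.108,.15,-6.2)
E
```

```text
[ 0.43472435 -0.120759    0.07286646] 0.05607022056799981 29.983493266627192 [ 0.78783147 -0.27578225  3.35581833]
go (0.6275, -0.108, 0.15, -6.2) delta cm [ 0.39 19.32 -7.71] turn z 0.154 rad; alt -2.988 | phi 2.6 q1,q6 [-0.52 -0.57]
```

>>> play_rows(
  gripper=[1,1,1,1,1,1,1,1,1,1,1],
  delta_pos=[
    [0,0,-4],
    [0,0,-7.7],
    [0.4,6,-7.7],
    [0.4,12,-7.7],
    [0.4,19.3,-7.7],
    [0.4,19.3,-7.7],
    [0.4,19.3,-6],
    [0.4,19.3,-4.5],
    [0.4,19.3,-4.5],
    [0.4,19.3,-4.5],
    [0.4,19.3,-4.5],
  ],
  turn=[
    [0,0,0],
    [0,0,0.154],
    [0,0,0.154],
    [0,0,0.154],
    [0,0,0.154],
    [0,0,0.154],
    [0,0,0.154],
    [0,0,0.154],
    [0,0,0.154],
    [0,0,0.154],
    [0,0,0.154],
  ],
)

```text
time: 25.02
position: [0.6272, -0.108, 0.1184]
tool_rot: [0.744, 0.668, 0.0, 0.0]
ft_force: [-0.2, -0.7, -1.3]
grip_width: 0.056
grip_force: 30.0
```

```bash
python3 - <<'E'
from h import *
t,s=look("7")
o=robot.get_obs(); print(o["position"],o["grip_width"],o["grip_force"],o["ft_force"])
A=np.hstack([cv2.resize(t["color"][165:265,370:470],(399,399),interpolation=2),cv2.resize(s["color"][195:310,180:295],(399,399),interpolation=2)])
cv2.imwrite("pics/c7.png",A[:,:,::-1])
go(.6275,-.108,.118,-6.2)
E
```

```text
top [313.2 214.4] [0.6203 0.1192 0.03  ] z.044: [0.6189 0.1191] -0.6 [32.3 49.7]
top [253.5 216.9] [0.6161 0.2478 0.03  ] z.044: [0.6147 0.2458] 3.5 [50.3 31.3]
top [273.9 216.1] [0.6175 0.2039 0.03  ] z.044: [0.6161 0.2026] -0.4 [30.1 51.8]
top [293.3 215. ] [0.6193 0.1622 0.03  ] z.044: [0.6179 0.1614] -0.5 [32.3 47.6]
top [232.8 218.3] [0.6137 0.2924 0.03  ] z.044: [0.6123 0.2898] -0.2 [32.3 49.7]
scene [344.9 273.2] 506 [0.605  0.1211 0.018 ]
scene [367. 273.] 513 [0.6033 0.1647 0.018 ]
scene [388.2 273. ] 522 [0.6024 0.2065 0.018 ]
scene [410.6 273. ] 534 [0.6011 0.2508 0.018 ]
scene [433.1 272.1] 548 [0.5976 0.2952 0.018 ]
[ 0.627354   -0.1079424   0.11846179] 0.055635671880461236 29.983598896069452 [-0.47351388 -1.11515611 -0.87041858]
go (0.6275, -0.108, 0.118, -6.2) delta cm [-0.    0.02  0.05] turn z 0.0 rad; alt -3.142 | phi -6.2 q1,q6 [-0.35 -0.24]
```

View pics/c7.png

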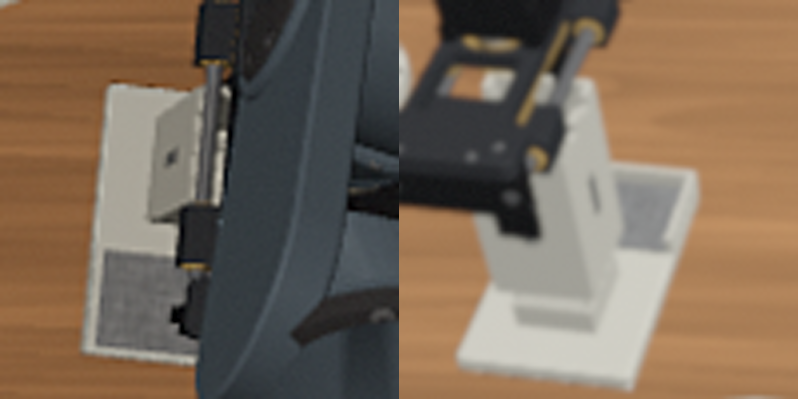

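The scene crop shows the shaft over the spigot: bottom front edge (495,285)–(608,300) and spigot foot front edge (515,320)–(598,330). I'll compare them against projections.

```bash
python3 - <<'E'
from h import *
s=robot.camera("scene"); o=robot.get_obs(); p=o["position"]
a=np.radians(-6.2); u=np.array([np.cos(a),np.sin(a)]); v=np.array([-u[1],u[0]])
def P(c,du,dv,z): return proj(s,[*(c[:2]+du*u+dv*v),z])
crop=lambda q:(399+(q[0]-180)*3.47, (q[1]-195)*3.47)
zb=p[2]-.0729
print("shaft front edge pred",[np.round(crop(P(p,.028,k*.028,zb)),1) for k in(-1,1)])
print("spigot foot pred if aligned",[np.round(crop(P(p,.023,k*.023,.012)),1) for k in(-1,1)],"spigot shoulder",[np.round(crop(P(p,.023,k*.023,.030)),1) for k in(-1,1)])
print("plate +x corners pred",[np.round(crop(P(p,.05,k*.05,.012)),1) for k in(-1,1)])
print("px per mm: x",(np.array(crop(P(p,.001,0,.012)))-crop(P(p,0,0,.012))).round(2),"y",(np.array(crop(P(p,0,.001,.012)))-crop(P(p,0,0,.012))).round(2))
E
```

```text
shaft front edge pred [array([493.4, 293.2]), array([592.7, 303.6])]
spigot foot pred if aligned [array([516.7, 327. ]), array([595.9, 335.5])] spigot shoulder [array([510.6, 305.9]), array([590.9, 314.3])]
plate +x corners pred [array([453.8, 359.3]), array([629.6, 378.7])]
px per mm: x [-0.53  1.32] y [1.69 0.18]
```

>>> play_rows(
  gripper=[1,1,1,1,1,1],
  delta_pos=[
    [0,0,0.6],
    [0,0,1.0],
    [0,0,1.3],
    [0,0,1.5],
    [0,0,1.5],
    [0,0,1.5],
  ],
  turn=[
    [0,0,0],
    [0,0,0],
    [0,0,0],
    [0,0,0],
    [0,0,0],
    [0,0,0],
  ],
)

```text
time: 25.92
position: [0.6272, -0.1077, 0.1028]
tool_rot: [0.744, 0.668, 0.0, 0.0]
ft_force: [-0.6, 0.3, -1.2]
grip_width: 0.0559
grip_force: 30.0
```

```bash
python3 - <<'E'
from h import *
robot.camera("top");robot.camera("top"); o=robot.get_obs(); print(o["position"],o["grip_width"],o["ft_force"],o["moment"])
E
```

```text
[ 0.62721001 -0.10778341  0.10293438] 0.055428794319644197 [-0.20828381  0.8063207  -0.92541957] [-0.07798263  0.08185064 -0.01187589]
```

>>> play_rows(
  gripper=[1,1,1,1,1,1,1],
  delta_pos=[
    [0,0,0.5],
    [0,0,1.0],
    [0,0,1.4],
    [0,0,1.7],
    [0,0,1.9],
    [0,0,2.0],
    [0,0,2.0],
  ],
  turn=[
    [0,0,0],
    [0,0,0],
    [0,0,0],
    [0,0,0],
    [0,0,0],
    [0,0,0],
    [0,0,0],
  ],
)

```text
time: 26.9
position: [0.627, -0.1077, 0.0849]
tool_rot: [0.744, 0.668, -0.0, -0.0]
ft_force: [-2.5, 0.5, 9.7]
grip_width: 0.0556
grip_force: 30.0
```

```bash
python3 - <<'E'
from h import *
robot.camera("top");robot.camera("top"); o=robot.get_obs(); print(o["position"],o["grip_width"],o["ft_force"],o["moment"])
E
```

```text
[ 0.62695866 -0.10767855  0.08485936] 0.05600466138973694 [-2.16350245  0.43044771 10.47112262] [ 0.12383676  0.92973365 -0.04000824]
```

>>> play_rows(
  gripper=[1,1,-1,-1,-1,-1,-1,-1,-1,-1],
  delta_pos=[
    [0,0,0.1],
    [0,0,0.1],
    [0,0,0],
    [0,0,0],
    [0,0,0],
    [0,0,-5],
    [0,0,-10],
    [0,10,-12],
    [0,10,-12],
    [0,10,-12],
  ],
  turn=[
    [0,0,0],
    [0,0,0],
    [0,0,0],
    [0,0,0],
    [0,0,0],
    [0,0,0],
    [0,0,0],
    [0,0,0],
    [0,0,0],
    [0,0,0],
  ],
)

```text
time: 28.25
position: [0.7292, -0.1191, 0.203]
tool_rot: [0.744, 0.668, 0.001, 0.002]
ft_force: [-0.1, 0.9, -0.9]
grip_width: 0.0868
grip_force: 0.0
```

```bash
python3 - <<'E'
from h import *
t,s=look("8")
o=robot.get_obs(); print(o["position"],o["grip_width"],o["ft_force"])
A=np.hstack([cv2.resize(t["color"][265:325,479:539],(399,399),interpolation=2),cv2.resize(s["color"][185:245,130:190],(399,399),interpolation=2)])
B=np.hstack([cv2.resize(t["color"][165:265,370:503],(399,200)),cv2.resize(s["color"][210:310,160:293],(399,200))])
cv2.imwrite("pics/c8.png",np.vstack([A,B])[:,:,::-1])
E
```

```text
top [313.2 214.4] [0.6203 0.1193 0.03  ] z.044: [0.6188 0.1191] -0.6 [32.3 49.7]
top [253.5 216.9] [0.6162 0.2478 0.03  ] z.044: [0.6148 0.2458] 3.5 [50.3 31.3]
top [273.7 215.9] [0.6178 0.2044 0.03  ] z.044: [0.6164 0.2031] 2.4 [50.7 31.6]
top [293.3 215. ] [0.6193 0.1622 0.03  ] z.044: [0.6179 0.1614] -0.5 [32.3 47.6]
top [232.8 218.2] [0.6138 0.2924 0.03  ] z.044: [0.6124 0.2898] -0.2 [32.3 49.8]
scene [344.9 273.3] 506 [0.6051 0.1211 0.018 ]
scene [367. 273.] 513 [0.6033 0.1647 0.018 ]
scene [388.2 273. ] 521 [0.6023 0.2066 0.018 ]
scene [410.6 273. ] 533 [0.6011 0.2507 0.018 ]
scene [433.1 272.1] 548 [0.5976 0.2952 0.018 ]
[ 0.72551057 -0.11819731  0.20143339] 0.08711169737642611 [0.30228798 0.63305094 0.17710112]
```

View pics/c8.png

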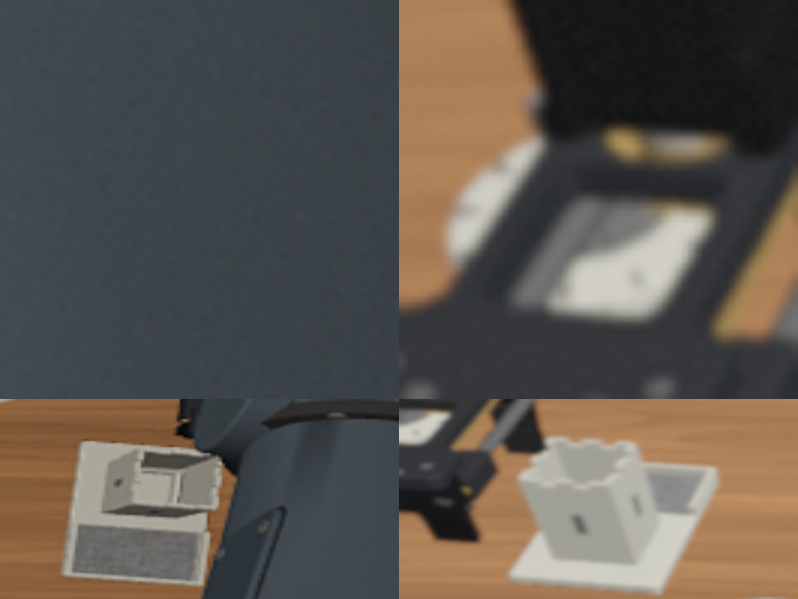

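The tower shaft sits fully on the plate in both views; the arm hides the dial. The knob hasn't been touched, so I'll use the first images for it.

```bash
python3 - <<'E'
from h import *
import pickle
d=pickle.load(open("c0.pkl","rb")); t,s=d["top"],d["scene"]
b=(.385,.497,-.36,-.248); T=[]
for z in(.016,.052):
    r=[cv2.resize(rect(c,z,*b,s=4000),(299,299)) for c in(t,s)]; T.append(np.hstack(r))
cv2.imwrite("pics/dial.png",np.vstack(T)[:,:,::-1])
for n,c in d.items():
    R=rect(c,.016,*b,s=4000); h=cv2.cvtColor(R,cv2.COLOR_RGB2HSV); m=(h[:,:,1]<70).astype(np.uint8)
    m=cv2.morphologyEx(m,cv2.MORPH_CLOSE,np.ones((25,25))); m=cv2.morphologyEx(m,cv2.MORPH_OPEN,np.ones((25,25)))
    cn=max(cv2.findContours(m,0,1)[0],key=cv2.contourArea); (u,v),r=cv2.minEnclosingCircle(cn); e=cv2.fitEllipse(cn); print(n,"circle",.497-v/4000,-.248-u/4000,r/4,"ell",.497-e[0][1]/4000,-.248-e[0][0]/4000,np.array(e[1])/4)
E
```

```text
top circle 0.44188289642333983 -0.30324103927612306 52.13135528564453 ell 0.4412962875366211 -0.30307487869262695 [ 98.87439728 103.36611176]
scene circle 0.44125 -0.304875 67.96566009521484 ell 0.4421051940917969 -0.3017679214477539 [101.00691223 124.65171051]
```

View pics/dial.png

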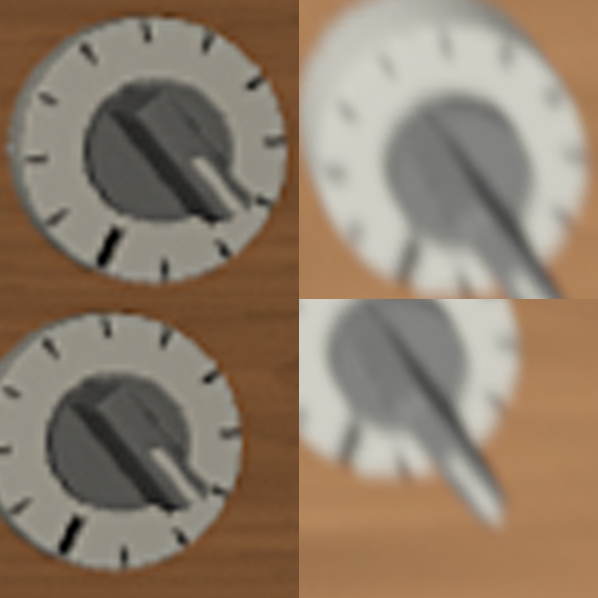

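In the dial views, the zero mark (long, thick) is at (110,247) with the dial centre at (155,150), a direction of about 154.3° averaged over the marks. The pointer's white end is toward the lower right, about −146°. So the knob reads about +60° and must turn clockwise by 60°.

```bash
python3 - <<'E'
from h import *
go(.440,-.3057,.12,-56)
E
```

```text
go (0.44, -0.3057, 0.12, -56) delta cm [-21.71 -26.37   8.14] turn z 0.87 rad; alt -2.272 | phi -6.2 q1,q6 [-0.31 -0.21]
```

>>> play_rows(
  gripper=[-0.1,-0.1,-0.1,-0.1,-0.1,-0.1,-0.1,-0.1,-0.1,-0.1,-0.1,-0.1],
  delta_pos=[
    [-21.7,-26.4,0],
    [-21.7,-26.4,0],
    [-21.7,-26.4,0],
    [-21.7,-26.4,0],
    [-21.7,-26.4,0],
    [-21.7,-26.4,0],
    [-21.7,-26.4,0],
    [-21.7,-26.4,8],
    [-21.7,-26.4,8],
    [-21.7,-26.4,8],
    [-21.7,-26.4,8],
    [-21.7,-26.4,8],
  ],
  turn=[
    [0,0,0.87],
    [0,0,0.87],
    [0,0,0.87],
    [0,0,0.87],
    [0,0,0.87],
    [0,0,0.87],
    [0,0,0.87],
    [0,0,0.87],
    [0,0,0.87],
    [0,0,0.87],
    [0,0,0.87],
    [0,0,0.87],
  ],
  squeeze=15,
)

```text
time: 29.85
position: [0.4415, -0.306, 0.1239]
tool_rot: [0.956, 0.292, 0.001, 0.001]
ft_force: [-0.2, 0.4, 0.4]
grip_width: 0.0479
grip_force: 0.0
```

```bash
python3 - <<'E'
from h import *
t,s=look("9")
o=robot.get_obs(); print(o["position"],o["grip_width"],o["ft_force"])
go(.440,-.3057,.0465,-56)
A=np.hstack([cv2.resize(t["color"][150:350,400:600],(399,399),interpolation=2),cv2.resize(s["color"][170:280,100:210],(399,399),interpolation=2)])
cv2.imwrite("pics/c9.png",A[:,:,::-1])
E
```

```text
top [313. 214.] [0.6211 0.1197 0.03  ] z.044: [0.6197 0.1196] -0.6 [30.2 47.6]
top [253.8 216.7] [0.6165 0.2473 0.03  ] z.044: [0.6151 0.2453] -0.3 [30.1 49.7]
top [273.9 215.7] [0.6182 0.204  0.03  ] z.044: [0.6168 0.2026] -0.4 [30.1 49.7]
top [293. 215.] [0.6195 0.1628 0.03  ] z.044: [0.618  0.1621] -0.5 [30.2 47.6]
top [233.1 217.9] [0.6145 0.2917 0.03  ] z.044: [0.6131 0.2891] -0.2 [30.1 47.7]
scene [344.9 273. ] 505 [0.6045 0.121  0.018 ]
scene [366.9 273. ] 513 [0.6033 0.1646 0.018 ]
scene [388.2 273.1] 523 [0.6024 0.2066 0.018 ]
scene [410.6 273. ] 533 [0.6011 0.2507 0.018 ]
scene [433.1 272.1] 548 [0.5976 0.2952 0.018 ]
[ 0.441236   -0.30608467  0.12379807] 0.04804898280265113 [-1.185897   -0.27986144 -0.27218699]
go (0.44, -0.3057, 0.0465, -56) delta cm [-0.08 -0.1   7.73] turn z -0.0 rad; alt 3.141 | phi -56.0 q1,q6 [-0.81  0.16]
```

View pics/c9.png

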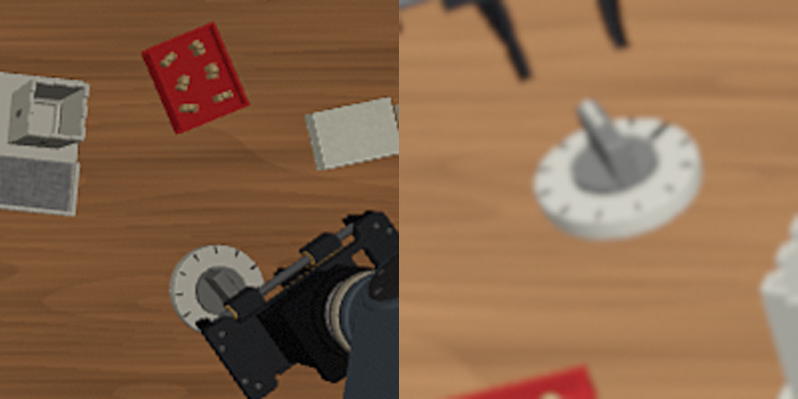

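The tower is seated and the boxes are unchanged. The gripper hovers over the dial with fingertips at scene crop (525,75) and (620,40). I'll check that against a projection before descending.

```bash
python3 - <<'E'
from h import *
s=robot.camera("scene"); p=robot.get_obs()["position"]
a=np.radians(-56)
for k in(-1,1): q=proj(s,[p[0]+k*.024*np.cos(a),p[1]+k*.024*np.sin(a),p[2]-.019]); print(399+(q[0]-100)*3.627,(q[1]-170)*3.627)
for z in(.016,.052): q=proj(s,[.44,-.3057,z]); print("axis",z,399+(q[0]-100)*3.627,(q[1]-170)*3.627)
E
```

```text
610.6897833178278 44.58709801157042
530.1107160558573 71.16817378340498
axis 0.016 612.5226564475955 170.0379748770765
axis 0.052 596.6434870989796 125.65968500729576
```

>>> play_rows(
  gripper=[-0.1,-0.1,-0.1,-0.1,-0.1,1,1,1,1,1],
  delta_pos=[
    [-0.08,-0.1,4],
    [-0.08,-0.1,6.5],
    [-0.08,-0.1,7.7],
    [-0.08,-0.1,7.7],
    [-0.08,-0.1,7.7],
    [-0.08,-0.1,7.7],
    [-0.08,-0.1,7.7],
    [-0.08,-0.1,7.7],
    [-0.08,-0.1,7.7],
    [-0.08,-0.1,7.7],
  ],
  turn=[
    [0,0,0],
    [0,0,0],
    [0,0,0],
    [0,0,0],
    [0,0,0],
    [0,0,0],
    [0,0,0],
    [0,0,0],
    [0,0,0],
    [0,0,0],
  ],
  squeeze=10,
)

```text
time: 31.25
position: [0.4389, -0.3047, 0.0457]
tool_rot: [0.956, 0.292, -0.0, -0.001]
ft_force: [-0.6, 2.1, 1.6]
grip_width: 0.0139
grip_force: 10.0
```

```bash
python3 - <<'E'
from h import *
robot.camera("top"); o=robot.get_obs(); print(o["position"],o["grip_width"],o["grip_force"],o["ft_force"],o["moment"])
R=Ro.from_quat(o["tool_rot"]).as_matrix(); print("force tool",(R.T@o["ft_force"]).round(2)); go(.44,-.3057,.0465,-115.7)
E
```

```text
[ 0.43888383 -0.30467443  0.04576244] 0.014049335216715336 10.000055202981457 [-0.57748613  1.18561892  3.49914475] [0.29348932 0.30278214 0.03629367]
force tool [ 0.18 -1.31 -3.5 ]
go (0.44, -0.3057, 0.0465, -115.7) delta cm [ 0.04  0.15 -0.07] turn z 1.041 rad; alt -2.1 | phi -56.0 q1,q6 [-0.82  0.16]
```

>>> play_rows(
  gripper=[1,1,1,1,1,1,1,1,1,1,1],
  delta_pos=[
    [0,0,0],
    [0,0,0],
    [0,0,0],
    [0,0,0],
    [0,0,0],
    [0,0,0],
    [0,0,0],
    [0,0,0],
    [0,0,0],
    [0,0,0],
    [0,0,0],
  ],
  turn=[
    [0,0,0.13],
    [0,0,0.26],
    [0,0,0.39],
    [0,0,0.52],
    [0,0,0.65],
    [0,0,0.78],
    [0,0,0.91],
    [0,0,1.041],
    [0,0,1.041],
    [0,0,1.041],
    [0,0,1.041],
  ],
)

```text
time: 32.67
position: [0.4389, -0.3044, 0.0457]
tool_rot: [0.975, -0.222, -0.001, -0.001]
ft_force: [-0.5, 5.2, 5.5]
grip_width: 0.0138
grip_force: 10.0
```

```bash
python3 - <<'E'
from h import *
robot.camera("top"); o=robot.get_obs(); print(o["position"],o["grip_width"],o["grip_force"],o["ft_force"],o["moment"])
go(.44,-.3057,.0465,-115.7)
E
```

```text
[ 0.43893958 -0.30441429  0.04575806] 0.014048266905895319 10.000529597746208 [-1.31752695  4.9115403   4.27345843] [0.93997579 0.26357223 0.02019134]
go (0.44, -0.3057, 0.0465, -115.7) delta cm [ 0.15  0.07 -0.07] turn z 0.001 rad; alt -3.14 | phi -115.6 q1,q6 [-0.82  1.2 ]
```

>>> play_rows(
  gripper=[0,0,0,0,0,0,0,-0.1,-0.1],
  delta_pos=[
    [0,0,0],
    [0,0,0],
    [0,0,-3],
    [0,0,-8],
    [0,0,-14],
    [6,-26,-18],
    [6,-26,-18],
    [6,-26,-18],
    [6,-26,-18],
  ],
  turn=[
    [0,0,0],
    [0,0,0],
    [0,0,0],
    [0,0,0],
    [0,0,0],
    [0,0,0],
    [0,0,0],
    [0,0,0],
    [0,0,0],
  ],
)

```text
time: 33.85
position: [0.5958, -0.1116, 0.2234]
tool_rot: [0.975, -0.222, 0.001, 0.001]
ft_force: [0.3, -1.7, 0.4]
grip_width: 0.0473
grip_force: 0.0
```

```bash
python3 - <<'E'
from h import *
t,s=look("10")
o=robot.get_obs(); print(o["position"],o["grip_width"],o["ft_force"],o["time"])
b=(.385,.497,-.36,-.248); T=[]
for z in(.016,.052):
    r=[cv2.resize(rect(c,z,*b,s=4000),(299,299)) for c in(t,s)]; T.append(np.hstack(r))
cv2.imwrite("pics/dial2.png",np.vstack(T)[:,:,::-1])
E
```

```text
top [313. 214.] [0.6211 0.1197 0.03  ] z.044: [0.6197 0.1196] -0.6 [30.2 47.6]
top [253.5 216.9] [0.6161 0.2479 0.03  ] z.044: [0.6147 0.2459] 2.9 [50.4 30.8]
top [273.9 216. ] [0.6176 0.204  0.03  ] z.044: [0.6162 0.2026] -0.4 [30.1 51.8]
top [293.1 214.9] [0.6195 0.1627 0.03  ] z.044: [0.6181 0.162 ] -0.5 [30.2 47.6]
top [233.1 218.3] [0.6137 0.2919 0.03  ] z.044: [0.6124 0.2893] -0.2 [30.1 49.7]
scene [344.9 273.2] 505 [0.605 0.121 0.018]
scene [366.9 273. ] 511 [0.6033 0.1646 0.018 ]
scene [388.2 273.1] 523 [0.6024 0.2066 0.018 ]
scene [410.6 273. ] 533 [0.6011 0.2507 0.018 ]
scene [433.1 272.1] 549 [0.5976 0.2952 0.018 ]
[ 0.59859683 -0.10830812  0.22425362] 0.04735408859793708 [ 0.39460178 -0.71770617 -0.40793516] 33.95
```

View pics/dial2.png

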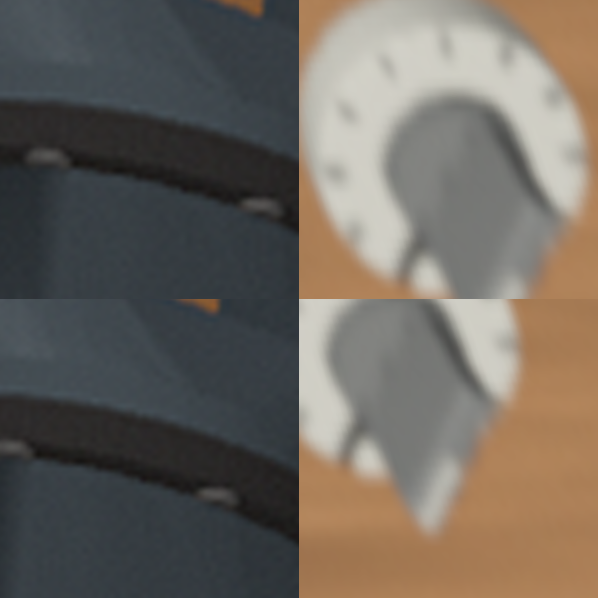

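>>> play_rows(
  gripper=[0,0,0,0,0,0,0,0],
  delta_pos=[
    [-24,-17,-3],
    [-24,-17,-3],
    [-24,-17,-3],
    [-24,-17,-3],
    [-24,-17,-3],
    [-24,-17,-3],
    [-24,-17,-3],
    [-24,-17,-3],
  ],
  turn=[
    [0,0,0],
    [0,0,0],
    [0,0,0],
    [0,0,0],
    [0,0,0],
    [0,0,0],
    [0,0,0],
    [0,0,0],
  ],
)

```text
time: 34.95
position: [0.4524, 0.1436, 0.2527]
tool_rot: [0.975, -0.223, 0.0, 0.0]
ft_force: [-0.4, -0.7, 0.3]
grip_width: 0.0435
grip_force: 0.0
```

```bash
python3 - <<'E'
from h import *
t,s=look("11")
o=robot.get_obs(); print(o["position"],o["q"].round(2),o["time"])
A=np.hstack([cv2.resize(rect(t,z,.385,.497,-.36,-.248,s=4000),(399,399)) for z in(.016,.052)])
B=np.hstack([cv2.resize(t["color"][150:250,200:400],(399,199)),cv2.resize(s["color"][220:320,270:470],(399,199))])
cv2.imwrite("pics/c11.png",np.vstack([A,B])[:,:,::-1])
E
```

```text
top [313. 214.] [0.6211 0.1197 0.03  ] z.044: [0.6197 0.1196] -0.6 [30.2 47.6]
top [253.8 216.8] [0.6163 0.2472 0.03  ] z.044: [0.615  0.2452] -0.3 [30.1 49.7]
top [273.9 215.8] [0.6181 0.2039 0.03  ] z.044: [0.6166 0.2025] -0.4 [30.1 49.7]
top [293.  214.9] [0.6196 0.1627 0.03  ] z.044: [0.6182 0.162 ] -0.5 [30.2 47.6]
top [233.1 218.2] [0.6138 0.2918 0.03  ] z.044: [0.6124 0.2892] -0.2 [30.1 49.7]
scene [344.9 273. ] 504 [0.6044 0.121  0.018 ]
scene [366.9 273. ] 511 [0.6033 0.1646 0.018 ]
scene [388.2 273.1] 521 [0.6024 0.2066 0.018 ]
scene [410.6 273. ] 533 [0.6011 0.2507 0.018 ]
scene [433.1 272.1] 547 [0.5976 0.2952 0.018 ]
[0.45208298 0.14366121 0.25257062] [ 0.07  0.31  1.79 -0.    1.05  2.09] 35.05
```

View pics/c11.png

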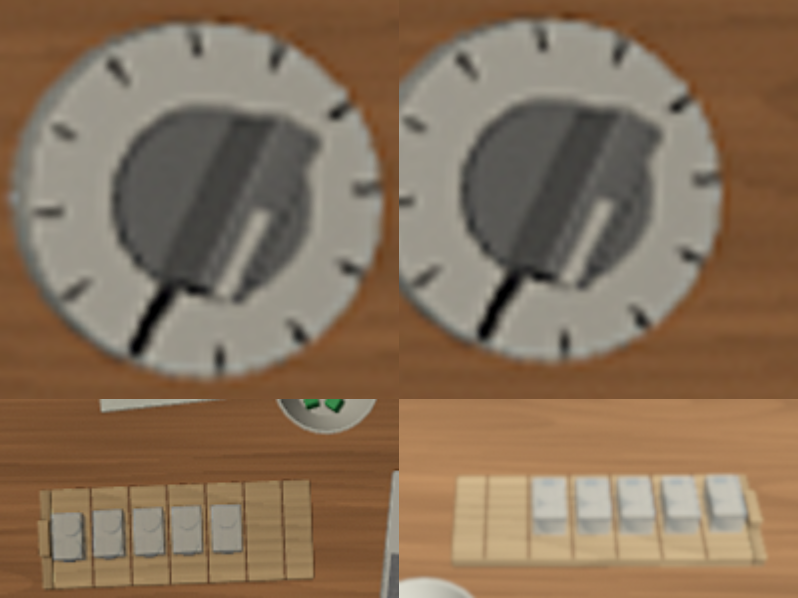

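The pointer is parallel to the zero mark and points along it (white line (612,200)→(567,285), mark (520,275)→(487,338)). All five boxes sit in bays 0–4 and the tower is home, so I'm handing in.

```bash
python3 -c "
from rig import robot
print(robot.hand_in())"
```

```text
the job is handed in; nothing more can be done
None
```

The job is handed in, with no verdict returned: the tower shaft is fully home on its base, all five clear boxes are in bays 0–4 (within about 2 mm of centre by camera), and the counter knob was turned last to zero, within about 3°.

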